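# Locate a lab-stand foot against two dowels and an end stop

## Robot

A 6-joint arm with a two-finger parallel gripper is mounted at the origin on the work surface. World frame = base frame: x ahead of the robot, y to its left, z up, the work surface at z = 0. Lengths are in mm, angles in rad, forces in N, time in s.
With the tool pointing down it reaches from about 325 to 850 mm from the base axis. Payload 15.5 kg.
Tool frame: the origin (TCP) lies midway between the tips of the shut fingers; the grasp point (between the pads) lies 19 mm behind it (manip.grip_point_offset is the z of the grasp point in the tool frame, in mm); z points along the fingers, x is the direction in which the jaws open and shut, and the axes are right-handed (so a half turn about z gives the same grasp; the last joint's range is limited). The gripper opens to 91 mm and grips with 3 to 60 N. Pads are 32 mm wide; open, the fingers measure 118 mm over their backs; the gripper's body (76 mm by 178 mm) begins 60 mm behind the grasp point.
Start: joints at [-1.379, 0.494, 1.345, -0, 1.302, -0.096], TCP at [177.403, -599.295, 213.915] pointing down, gripper open.
Joint ranges: [-2.91, 2.91], [-0.82, 2.16], [0.22, 2.67], [-1.22, 4.37], [0.12, 2.79], [-3.08, 3.08]. Speed limits (rad/s): [1.89, 1.89, 2.57, 3.01, 3.01, 3.01].

## Interface

Orientations are given as a 3x3 rotation matrix whose columns are the frame's x, y, z axes.
In Python, from station import manip gives the robot as it stands. The module is installed in compiled form; this text tells all that it offers.
- The arm moves only by the shell command python3 -m crank 'ROWS' [FORCE]. ROWS is JSON, a list of rows, each an object of numbers: "jaw": the gripper command: -1 is fully open, 1 is shut, values between are in proportion; "x", "y", "z": the shift along the world's x, y, z in mm; "rx", "ry", "rz": the turn, a rotation vector about the world's x, y, z in rad. A call has 1 to 10 rows; each row shifts and turns the commanded pose from where the row before left it; what a row does not reach is not made up. A row lasts 1/10 s, in which the tool goes at most 50 mm and 8.59 degrees, less where a joint would pass 70% of its speed; a pose out of reach is approached as far as the arm can. A call is refused whole if a number of a shift passes 50 or a number of a turn 0.15, either way. A call with a gripper value outside its range is refused whole. The fingers move at their own pace and stop on an object; FORCE is the grip in N (left out, the last holds). Time passes only in rows, so rows that do not move let the fingers close. It gives the time, the measured TCP pose, the force and the opening at its end, in the units of the state.
- manip.read_state(): the state, without advancing time (a new reading comes with each control period).
- manip.read_camera(name): name is "scene" or "top" or "wrist"; returns the picture (384x512x3 uint8, red, green, blue); there is no depth.
- manip.camera_info(name): a dict with "fx", "fy", "cx", "cy" (pixels), "k1" (the pictures are not rectified: a ray, as slopes to the right and down, at radius r is drawn at 1 + k1 r^2 times it, then the intrinsics apply), "rvec" (rotation vector, rad) and "tvec" (3), from world to camera coordinates, as OpenCV has them. Camera axes: x right, y down, z forward; pixel columns grow to the right and rows downward; lengths in mm; the calibration is good to about 2 mm. A picture is of the moment at which its call begins: read the wrist's pose just before it. camera_info takes no time and is no camera call; for the wrist camera it gives the pose at the moment of the call.
- manip.sign_off(): hands the job in, once; it reports no verdict.
The state is a dict: "clock": time; "joints": joint angles; "qd": joint speeds; "joint_efforts": joint torques, N m; "tool_pos": TCP position; "tcp_rot": TCP orientation; "contact_force": force on the tool from outside, world axes, zero at the start; "wrist_torque": the same for the moment, N m; "finger_gap": opening from 0.0 (shut) to 1.0 (fully open).
Only numpy, scipy, OpenCV 4.12 (cv2) and the standard library are available. Lean on these libraries where they do the work, as an engineer would, in place of code of your own. Each camera call takes 0.05 s, during which the arm holds its last target.

## Task

Slide the blue stand foot over the grey board, always flat on it, until its long uncut edge bears squarely on both steel dowels while it is still clearly short of the brass-nosed end stop (a centimetre or more), and keep it pressed there for about half a second. Then bring it on to the end stop and press it home so that it bears on both dowels and the stop together for about half a second, firmly but gently: some 3 N or more, and never over 15 N, on each of the three. Leave it home on all three with its cut corner away from dowels and stop, let go, and do not disturb the jar, the can or the dish.

Things in the scene. Friction and masses are not known exactly. Their poses are not given: they have to be found in the camera images.
- board: grey docking board, 280 (its x) x 250 (its y) x 12 mm thick, screwed to the worktop. Origin: centre of its underside, at worktop height; z up. Its surface is 12 mm above the worktop. The two dowels stand near its +y edge in a row along its x; the end stop stands towards its +x end. Stands at a different place and yaw (up to 0.4 rad from the robot's axes) each time.
- dock (a point): point fixed on the board at (55, 35, 21) mm in the board's frame, axes as the board's: where the foot's centre (point foot_mid) lies, axes matching, when the foot is home on both dowels and the stop.
- dowel_near: fixed upright steel dowel, 12 mm diameter, 24 mm high above the board, at (10, 86) mm in the board's frame. Origin: on its axis at board surface height (12 mm above the worktop).
- dowel_far: fixed upright steel dowel as the other, at (75, 86) mm in the board's frame, 65 mm from it along the board's x. The foot's +y long edge bears on the dowels' -y sides. Dowels and stop are rigid, polished and slippery (friction about 0.15).
- stop: fixed end stop: red block, 34 mm wide and 24 mm high, with an upright round brass nose of 8 mm radius on its -x side. Origin: foremost (-x) line of the nose, where the foot's +x end bears, at board surface height, at (115, 39) mm in the board's frame. The stop reaches 26 mm from there towards +x.
- foot_mid (a point): centre of the plate of the loose blue stand foot, half-way up (9 mm above its underside). Plate 120 (its x) x 90 (its y) x 18 mm with an aluminium boss, 32 mm diameter, rising 28 mm above its middle. Its -x/-y corner is cut off at 45 degrees (28 mm off each edge), so the -y side runs from x = -32 to 60 mm and the -x end from y = -17 to 45 mm.
- foot_cut (a point): middle of the cut corner's face on the foot, half-way up, at (-46, -31) mm from the foot's centre in its own frame. The face is 40 mm long and 18 mm high and looks along (-1, -1) of the foot's frame; pressing squarely on it, along (+1, +1), loads both dowels and the stop.
- hotplate: blue stirrer hotplate, 200 x 190 mm, 113 mm high, with a white round top; stands fixed on the worktop beyond the dowels, its near side 75 mm or more off the board's +y edge. Origin: centre of its underside.
- jar: loose closed glass jar with yellow lid, 72 mm diameter, 75 mm high, beyond the board's +x end. Origin: centre of its underside.
- can: loose blue tin can, 68 mm diameter, 65 mm high, beyond the board's +x end. Origin: centre of its underside.
- dish: loose white bowl, 90 mm across, 50 mm high, off the board's -y edge. Origin: centre of its underside.
- foot: the same stand foot, 0.4 to 0.85 kg; origin at the centre of its underside, same axes. When home its +y side bears on the dowels and its +x end on the stop. It starts on the board, well short of the dowels and the stop, turned up to 0.35 rad from home. It slides on the board with dry friction of about 1 to 3 N and stays where it is left.
There are look-alikes about, which are no part of the job. Of the things like the foot, leave any that is orange or purple; of the rest the smaller one is meant.

How it is judged:
By the outcome, as a careful person would: the job done as asked, in the order asked, and still so for the second after the job is handed in, with the robot touching nothing.
It also fails if it takes over 72 s, if anything falls off the work surface, if the arm or the gripper's body presses on something with over 40 N, if the wrist force passes 120 N, or if a joint passes its speed limit or range.

## Working session

There is one attempt and no reset: what is moved stays moved. The work goes in short steps, Python scripts to look and compute and a shell command to move; the robot and the scene stay as the last step left them, time stands still between calls to the robot, and variables do not carry over. Pictures are saved under pics/ and viewed, and the job is handed in when it is done.

```bash
mkdir -p pics; ls
python3 - <<'E'
from station import manip
import cv2,numpy as np
s=manip.read_state(); print(s['clock'],s['tool_pos'],s['tcp_rot'],s['contact_force'],s['finger_gap'],manip.grip_point_offset)
for n in ('scene','top'):
    im=manip.read_camera(n); cv2.imwrite(f'pics/{n}0.png',im[:,:,::-1]); 
    i=manip.camera_info(n); print(n,i)
print(manip.camera_info('wrist'))
E
```

```text
pics
0.0 [ 177.33765612 -598.90154873  213.33929509] [[ 2.83834196e-01 -9.58873345e-01 -2.38326410e-04]
 [-9.58872569e-01 -2.83834270e-01  1.22640034e-03]
 [-1.24360780e-03 -1.19569696e-04 -9.99999220e-01]] [-0.27264409  0.04866764  0.74050631] 1.0035831913758118 -18.8
scene {'fx': 412.50905301203653, 'fy': 412.50905301203653, 'cx': 258.07561879642, 'cy': 191.33331194175292, 'k1': -0.052081714945514716, 'rvec': array([ 2.36725734,  0.60642021, -0.21970129]), 'tvec': array([-478.60562398, -147.70689067, 1222.53889562])}
top {'fx': 472.92447574348137, 'fy': 472.92447574348137, 'cx': 255.0620625836302, 'cy': 192.65330618156185, 'k1': -0.08383570402768473, 'rvec': array([ 2.17839256, -2.13709406,  0.10246387]), 'tvec': array([  31.13095014,  539.42477798, 1009.05453939])}
{'fx': 266.4724829790123, 'fy': 266.4724829790123, 'cx': 253.5137623166034, 'cy': 192.69520004600213, 'k1': -0.013253042160175952, 'rvec': array([-2.3472077 ,  1.75430276,  0.22497658]), 'tvec': array([-624.97410604,  -27.73463713,  390.47052349])}
```

View pics/scene0.png

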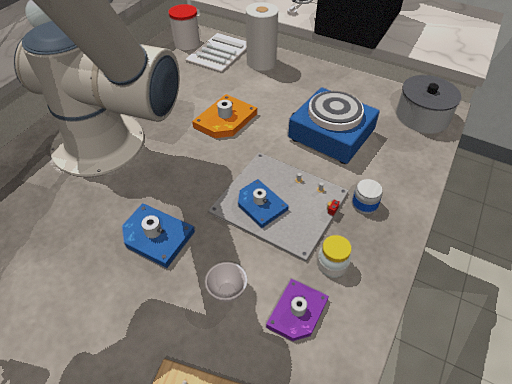

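View pics/top0.png

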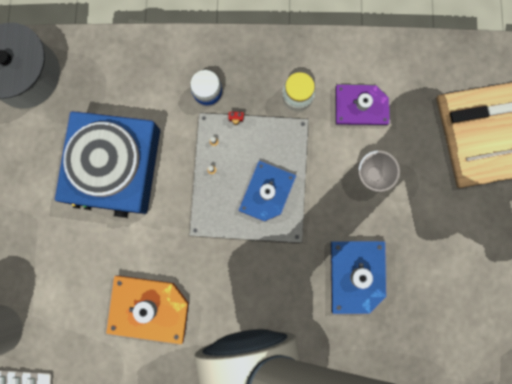

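The scene camera shows four foot-like plates. In the top picture these are blue on the board at (267,190), larger blue at (358,277), orange at (147,310) and purple at (362,103). The blue one on the board is the smaller of the two blues. I'll confirm with an enlarged crop and measurements.

```bash
cat > h.py <<'E'
import numpy as np,cv2
def KD(i): return np.array([[i['fx'],0,i['cx']],[0,i['fy'],i['cy']],[0,0,1.]]),np.array([i['k1'],0,0,0,0.])
def proj(i,P):
    K,d=KD(i); return cv2.projectPoints(np.array(P,float).reshape(-1,1,3),i['rvec'],i['tvec'],K,d)[0].reshape(-1,2)
def back(i,px,z):
    K,d=KD(i); n=cv2.undistortPoints(np.array(px,float).reshape(-1,1,2),K,d).reshape(-1,2)
    R=cv2.Rodrigues(np.array(i['rvec']))[0]; c=-R.T@np.array(i['tvec'])
    D=np.c_[n,np.ones(len(n))]@R
    return c+D*((z-c[2])/D[:,2])[:,None]
E
python3 - <<'E'
import cv2,numpy as np
from h import *
from station import manip
im=cv2.imread('pics/top0.png')
c=im[95:255,175:335]; cv2.imwrite('pics/c1.png',cv2.resize(c,None,fx=3.7,fy=3.7,interpolation=cv2.INTER_CUBIC))
i=manip.camera_info('top'); hsv=cv2.cvtColor(im,cv2.COLOR_BGR2HSV)
m=cv2.inRange(hsv,(100,120,60),(125,255,255))
n,l,st,ce=cv2.connectedComponentsWithStats(m)
for k in range(1,n):
    if st[k,4]>300:
        cs=cv2.findContours((l==k).astype(np.uint8),0,1)[0][0]
        r=cv2.minAreaRect(back(i,cs.reshape(-1,2),30)[:,:2].astype(np.float32)); print(st[k],ce[k],r)
E
```

```text
[  56  112   99  100 3277] [111.80683552 165.5947513 ] ((603.7297973632812, 380.20458984375), (199.10269165039062, 210.56118774414062), 83.70618438720703)
[ 240  162   55   59 1747] [266.63194047 191.93131082] ((539.5335083007812, 15.529457092285156), (86.05693054199219, 117.95159912109375), 69.07417297363281)
[ 331  242   55   71 3154] [356.80183893 275.99873177] ((359.705322265625, -184.98007202148438), (150.48855590820312, 115.93991088867188), 1.0629711151123047)
```

View pics/c1.png

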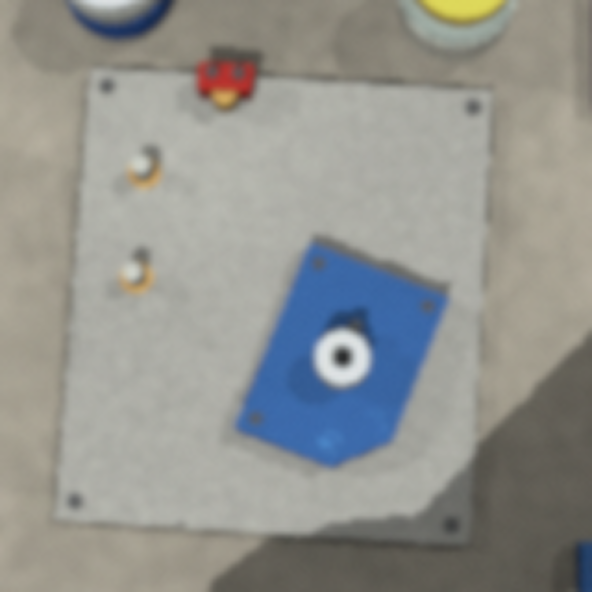

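The crop shows the 118 x 86 mm blue plate, which matches the foot's 120 x 90. Its cut corner is at the lower right, towards board (-x,-y). The other blue plate measures about 150 x 116, so the one on the board is the one meant. Next I'll get rough poses.

```bash
cat >> h.py <<'E'
from scipy.optimize import least_squares
def T(p,P):
    P=np.atleast_2d(np.array(P,float)); c,s=np.cos(p[2]),np.sin(p[2])
    return np.c_[p[0]+c*P[:,0]-s*P[:,1],p[1]+s*P[:,0]+c*P[:,1],P[:,2]]
def fit(obs,p0):
    # obs: list of (caminfo, model pts, px)
    f=lambda p: np.concatenate([(proj(i,T(p,M))-np.array(u)).ravel() for i,M,u in obs])
    r=least_squares(f,p0,loss='soft_l1'); return r.x,f(r.x).reshape(-1,2)
BC=[[140,125,12],[140,-125,12],[-140,-125,12],[-140,125,12]]
# foot outline, top face (board 12 + 18)
FT=[[60,45,30],[60,-45,30],[-32,-45,30],[-60,-17,30],[-60,45,30]]
E
python3 - <<'E'
from h import *
from station import manip
i=manip.camera_info('top')
px=lambda a:[(175+(u+.5)/3.7-.5,95+(v+.5)/3.7-.5) for u,v in a]
b,r=fit([(i,BC,px([(92,70),(492,90),(468,543),(57,520)])),(i,[[10,86,36],[75,86,36]],px([(133,270),(142,165)]))],[500,50,0]); print('board',b,r.round(1).tolist())
f,r=fit([(i,FT,px([(313,238),(448,288),(392,440),(333,466),(238,430)])),(i,[[0,0,58]],px([(342,357)]))],[500,0,-.3]); print('foot',f,r.round(1).tolist())
c,s=np.cos(b[2]),np.sin(b[2]); d=f[:2]-b[:2]; print('foot in board',c*d[0]+s*d[1],-s*d[0]+c*d[1],f[2]-b[2])
print('dock',T(b,[55,35,21]))
E
```

```text
board [ 5.77553468e+02  5.47770270e+01 -4.05173351e-02] [[-0.6, -0.9], [0.5, -0.3], [1.0, 0.7], [-0.5, 0.1], [0.0, 0.3], [-0.3, -0.2]]
foot [ 5.40321955e+02  1.46640036e+01 -3.46679708e-01] [[-1.3, 0.8], [0.3, 1.7], [0.7, -0.5], [0.1, -0.1], [-0.7, -0.5], [0.4, -0.4]]
foot in board -35.57612800534838 -41.588210935521005 -0.30616237269033664
dock [[633.92604745  87.5204582   21.        ]]
```

```bash
python3 -m crank '[{"x":21,"y":36,"rz":-0.063},{"x":21,"y":36,"rz":-0.063},{"x":21,"y":36,"rz":-0.063},{"x":21,"y":36,"rz":-0.063},{"x":21,"y":36,"rz":-0.063},{"x":21,"y":36,"rz":-0.063},{"x":21,"y":36,"rz":-0.063},{"x":21,"y":36,"rz":-0.063},{"x":21,"y":36,"rz":-0.063},{"x":21,"y":36,"rz":-0.063}]' 10
```

```text
$[0]: bad value
```

```bash
python3 -m crank '[{"jaw":-1,"x":21,"y":36,"z":0,"rx":0,"ry":0,"rz":-0.063}]' 10; python3 -m crank '[{"jaw":-1,"x":21,"y":36,"z":0,"rx":0,"ry":0,"rz":-0.063},{"jaw":-1,"x":21,"y":36,"z":0,"rx":0,"ry":0,"rz":-0.063},{"jaw":-1,"x":21,"y":36,"z":0,"rx":0,"ry":0,"rz":-0.063},{"jaw":-1,"x":21,"y":36,"z":0,"rx":0,"ry":0,"rz":-0.063},{"jaw":-1,"x":21,"y":36,"z":0,"rx":0,"ry":0,"rz":-0.063},{"jaw":-1,"x":21,"y":36,"z":0,"rx":0,"ry":0,"rz":-0.063},{"jaw":-1,"x":21,"y":36,"z":0,"rx":0,"ry":0,"rz":-0.063},{"jaw":-1,"x":21,"y":36,"z":0,"rx":0,"ry":0,"rz":-0.063},{"jaw":-1,"x":21,"y":36,"z":0,"rx":0,"ry":0,"rz":-0.063},{"jaw":-1,"x":21,"y":36,"z":0,"rx":0,"ry":0,"rz":0}]'
```

```text
clock: 0.2
tool_pos: [197.0, -565.8, 213.3]
tcp_rot: [[0.22, -0.975, -0.0], [-0.975, -0.22, -0.001], [0.001, 0.001, -1.0]]
contact_force: [1.1, 0.1, -0.2]
finger_gap: 0.997
clock: 1.2
tool_pos: [408.9, -201.7, 213.9]
tcp_rot: [[-0.338, -0.941, -0.0], [-0.941, 0.338, 0.0], [-0.0, 0.0, -1.0]]
contact_force: [0.6, -0.4, -0.7]
finger_gap: 1.001
```

```bash
python3 -m crank '[{"jaw":-1,"x":22,"y":36,"z":0,"rx":0,"ry":0,"rz":0},{"jaw":-1,"x":22,"y":36,"z":0,"rx":0,"ry":0,"rz":0},{"jaw":-1,"x":22,"y":36,"z":0,"rx":0,"ry":0,"rz":0},{"jaw":-1,"x":22,"y":36,"z":0,"rx":0,"ry":0,"rz":0},{"jaw":-1,"x":22,"y":36,"z":0,"rx":0,"ry":0,"rz":0},{"jaw":-1,"x":20,"y":36,"z":0,"rx":0,"ry":0,"rz":0},{"jaw":-1,"x":0,"y":0,"z":0,"rx":0,"ry":0,"rz":0},{"jaw":-1,"x":0,"y":0,"z":0,"rx":0,"ry":0,"rz":0}]'
python3 - <<'E'
from h import *
from station import manip
import json
i=manip.camera_info('wrist'); im=manip.read_camera('wrist'); cv2.imwrite('pics/w1.png',im[:,:,::-1])
json.dump({k:np.array(v).tolist() for k,v in i.items()},open('w1.json','w')); print(i)
cv2.imwrite('pics/w1b.png',cv2.resize(im[:,:,::-1],(800,600),interpolation=cv2.INTER_CUBIC))
E
```

```text
clock: 2.0
tool_pos: [538.2, 13.4, 213.5]
tcp_rot: [[-0.334, -0.943, -0.001], [-0.943, 0.334, -0.0], [0.0, 0.001, -1.0]]
contact_force: [-0.3, -1.4, -0.3]
finger_gap: 1.003
{'fx': 266.4724829790123, 'fy': 266.4724829790123, 'cx': 253.5137623166034, 'cy': 192.69520004600213, 'k1': -0.013253042160175952, 'rvec': array([-1.71801982,  2.43299471,  0.31138826]), 'tvec': array([192.20711161, 458.5117165 , 516.66937987])}
```

View pics/w1b.png

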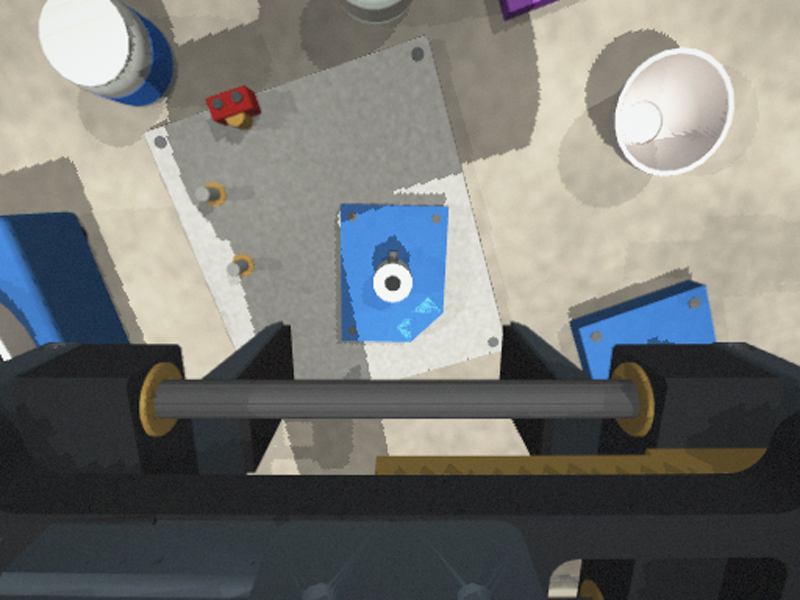

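The wrist view (800x600) shows the foot with corners (342,204), (448,206), (410,342) and (342,342) and the boss top at (393,283). Board corners are at (147,133), (427,37) and (502,352), the dowel bases at about (212,193) and (244,265), and the stop at (235,115).

Run:
```python
from h import *
from station import manip
import json
i=json.load(open('w1.json')); i['rvec']=np.array(i['rvec']);i['tvec']=np.array(i['tvec'])
im=cv2.imread('pics/w1.png')
px=lambda a:[((u+.5)*.64-.5,(v+.5)*.64-.5) for u,v in a]
b,r=fit([(i,BC[:3],px([(147,133),(427,37),(502,352)])),(i,[[75,86,12],[10,86,12]],px([(212,193),(244,265)]))],[577,55,-.04]); print('board',b,r.round(1).tolist())
f,r=fit([(i,FT,px([(342,204),(448,206),(445,310),(410,342),(342,342)])),(i,[[0,0,58]],px([(393,283)]))],[540,15,-.34]); print('foot',f,r.round(1).tolist())
c,s=np.cos(b[2]),np.sin(b[2]); d=f[:2]-b[:2]; print('foot in board',c*d[0]+s*d[1],-s*d[0]+c*d[1],f[2]-b[2])
print('dock',T(b,[55,35,21]))
big=cv2.resize(im,None,fx=3,fy=3,interpolation=cv2.INTER_CUBIC)
dr=lambda P,col:[cv2.circle(big,tuple(int(x) for x in ((q+.5)*3-.5)),3,col,-1) for q in proj(i,P)]
dr(T(f,FT),(0,0,255));dr(T(f,[[0,0,58]]),(0,0,255));dr(T(b,BC[:3]),(0,255,0))
dr(T(b,[[75,86,12],[10,86,12],[75,86,36],[10,86,36],[115,39,36]]),(255,0,255))
cv2.imwrite('pics/w1o.png',big[30:620,230:1000])
```

```text
board [ 5.77930669e+02  5.77170457e+01 -5.50878919e-02] [[-4.0, -0.8], [0.4, -0.3], [2.0, 0.4], [0.8, 0.9], [-2.0, 0.2]]
foot [ 5.40383786e+02  1.48966302e+01 -3.57875493e-01] [[-1.1, 0.1], [0.4, -0.0], [-0.9, 1.5], [0.8, -0.2], [0.3, -0.9], [0.1, -0.1]]
foot in board -35.132232857028384 -44.82279153890706 -0.30278760102102775
dock [[634.77433797  89.63565047  21.        ]]
```

View pics/w1o.png

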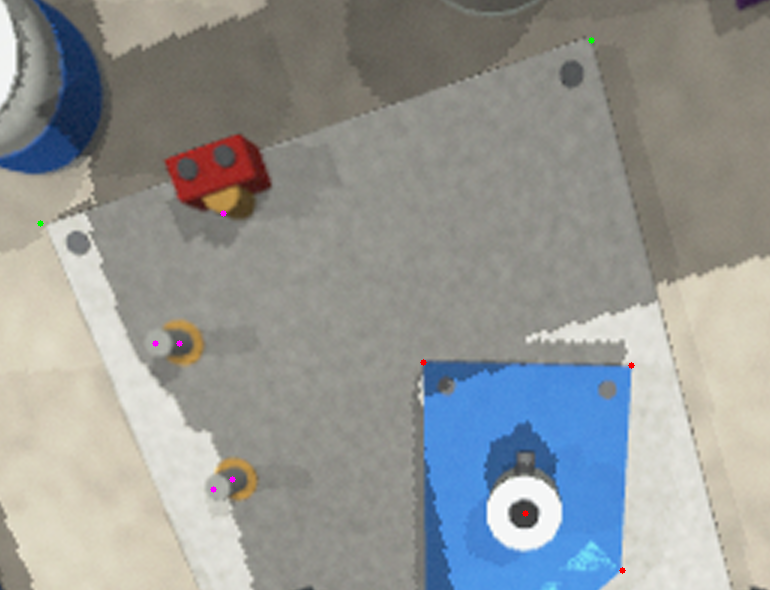

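Run:
```python
from h import *
from station import manip
import json
i=json.load(open('w1.json')); i['rvec']=np.array(i['rvec']);i['tvec']=np.array(i['tvec'])
im=cv2.imread('pics/w1.png')
px=lambda a:[((u+230.5)/3-.5,(v+30.5)/3-.5) for u,v in a]
p8=lambda a:[((u+.5)*.64-.5,(v+.5)*.64-.5) for u,v in a]
b,r=fit([(i,BC[:2],px([(48,227),(591,41)])),(i,[[-140,-125,12]],p8([(501,351)])),(i,[[75,86,36],[10,86,36]],px([(156,343),(214,489)])),(i,[[75,86,12],[10,86,12]],px([(182,342),(235,480)]))],[577,55,-.04]); print('board',b,r.round(1).tolist())
print('dock',T(b,[55,35,21]))
print(im[140:146,120:130].tolist()[0][:2])
big=cv2.resize(im[20:180,80:240],None,fx=5,fy=5,interpolation=cv2.INTER_CUBIC)[:600]
cv2.imwrite('pics/w1p.png',big)
```

```text
board [ 5.77888341e+02  5.72339275e+01 -5.36441279e-02] [[-2.1, -1.1], [0.4, -0.3], [3.0, 0.8], [0.2, 0.3], [0.1, 0.0], [-0.4, 0.6], [-0.4, -0.0]]
dock [[634.68586801  89.23456776  21.        ]]
[[218, 225, 225], [217, 225, 224]]
```

View pics/w1p.png

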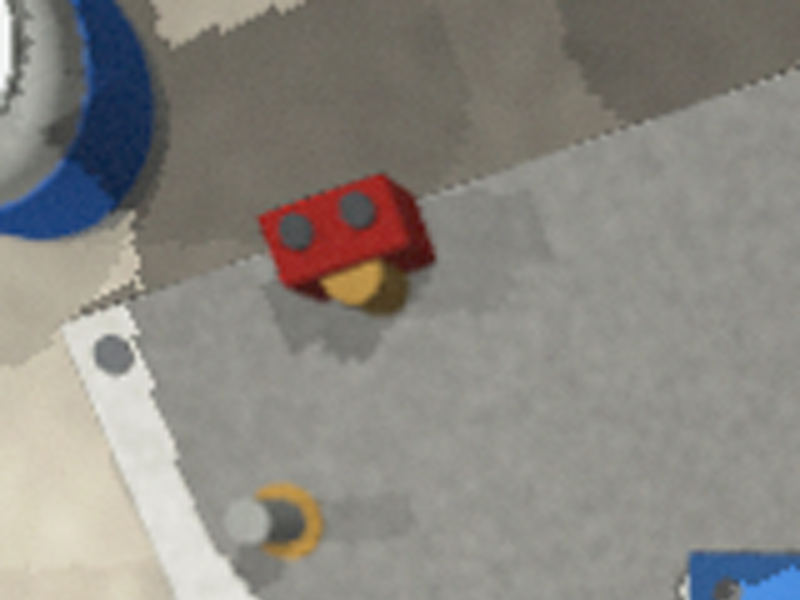

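Run:
```python
from h import *
from station import manip
import json
i=json.load(open('w1.json')); i['rvec']=np.array(i['rvec']);i['tvec']=np.array(i['tvec'])
t=manip.camera_info('top')
p5=lambda a:[(80+(u+.5)/5-.5,20+(v+.5)/5-.5) for u,v in a]
px=lambda a:[((u+230.5)/3-.5,(v+30.5)/3-.5) for u,v in a]
pt=lambda a:[(175+(u+.5)/3.7-.5,95+(v+.5)/3.7-.5) for u,v in a]
W=[(i,BC[:2],px([(48,227),(591,41)])),(i,[[75,86,36],[10,86,36]],px([(156,343),(214,489)])),(i,[[75,86,12],[10,86,12]],px([(182,342),(235,480)])),(i,[[123,39,36]],p5([(358,275)]))]
Tp=[(t,BC,pt([(92,70),(492,90),(468,543),(57,520)])),(t,[[10,86,36],[75,86,36]],pt([(133,270),(142,165)]))]
for o in (W,W+Tp):
  b,r=fit(o,[577,55,-.04]); print('board',b,r.round(1).tolist());print('dock',T(b,[55,35,21]), 'pre',T(b,[37,35,21]),T(b,[37,20,21]))
```

```text
board [ 5.77440579e+02  5.68381825e+01 -5.46638255e-02] [[-1.7, -1.0], [0.9, 0.0], [0.7, 0.5], [0.5, 0.2], [0.0, 0.7], [0.0, 0.1], [-1.9, -0.5]]
dock [[634.27070734  88.78088988  21.        ]] pre [[616.29759385  89.76434878  21.        ]] [[615.47804476  74.78675421  21.        ]]
board [ 5.77635073e+02  5.59258003e+01 -4.75802175e-02] [[-1.5, -0.5], [0.6, -0.9], [1.1, 0.7], [1.2, 0.3], [0.4, 0.9], [0.7, 0.2], [-1.9, -0.4], [-0.6, -1.2], [0.4, 0.1], [0.0, 1.1], [-1.4, -0.4], [-0.4, -0.0], [-0.6, -0.5]]
dock [[634.23750702  88.27026521  21.        ]] pre [[616.25787807  89.12638601  21.        ]] [[615.54444407  74.14336189  21.        ]]
```

```bash
python3 -m crank '[{"jaw":-1,"x":2,"y":1.5,"z":-40,"rx":0,"ry":0,"rz":0},{"jaw":-1,"x":0,"y":0,"z":-40,"rx":0,"ry":0,"rz":0},{"jaw":-1,"x":0,"y":0,"z":-40,"rx":0,"ry":0,"rz":0},{"jaw":-1,"x":0,"y":0,"z":-30,"rx":0,"ry":0,"rz":0},{"jaw":-1,"x":0,"y":0,"z":-18,"rx":0,"ry":0,"rz":0},{"jaw":-1,"x":0,"y":0,"z":-8,"rx":0,"ry":0,"rz":0},{"jaw":-1,"x":0,"y":0,"z":0,"rx":0,"ry":0,"rz":0}]' 10; python3 -m crank '[{"jaw":0.3,"x":0,"y":0,"z":0,"rx":0,"ry":0,"rz":0},{"jaw":0.3,"x":0,"y":0,"z":0,"rx":0,"ry":0,"rz":0},{"jaw":1,"x":0,"y":0,"z":0,"rx":0,"ry":0,"rz":0},{"jaw":1,"x":0,"y":0,"z":0,"rx":0,"ry":0,"rz":0},{"jaw":1,"x":0,"y":0,"z":0,"rx":0,"ry":0,"rz":0},{"jaw":1,"x":0,"y":0,"z":0,"rx":0,"ry":0,"rz":0},{"jaw":1,"x":0,"y":0,"z":0,"rx":0,"ry":0,"rz":0},{"jaw":1,"x":0,"y":0,"z":0,"rx":0,"ry":0,"rz":0}]' 12
```

```text
clock: 2.75
tool_pos: [539.7, 13.4, 37.4]
tcp_rot: [[-0.337, -0.942, -0.002], [-0.942, 0.337, 0.0], [0.0, 0.001, -1.0]]
contact_force: [-0.4, -0.3, 0.8]
finger_gap: 0.998
clock: 3.55
tool_pos: [540.5, 14.3, 37.9]
tcp_rot: [[-0.336, -0.942, 0.0], [-0.942, 0.336, 0.0], [-0.0, -0.0, -1.0]]
contact_force: [-0.8, -0.1, 1.9]
finger_gap: 0.346
```

```bash
python3 -m crank '[{"jaw":1,"x":4,"y":3,"z":0,"rx":0,"ry":0,"rz":0.02},{"jaw":1,"x":8,"y":6,"z":0,"rx":0,"ry":0,"rz":0.03},{"jaw":1,"x":8,"y":6,"z":0,"rx":0,"ry":0,"rz":0.03},{"jaw":1,"x":8,"y":6,"z":0,"rx":0,"ry":0,"rz":0.03},{"jaw":1,"x":8,"y":6,"z":0,"rx":0,"ry":0,"rz":0.03}]'; python3 -m crank '[{"jaw":1,"x":8,"y":6,"z":0,"rx":0,"ry":0,"rz":0.03},{"jaw":1,"x":8,"y":6,"z":0,"rx":0,"ry":0,"rz":0.03},{"jaw":1,"x":8,"y":7,"z":0,"rx":0,"ry":0,"rz":0.03},{"jaw":1,"x":8,"y":7,"z":0,"rx":0,"ry":0,"rz":0.03},{"jaw":1,"x":5,"y":4,"z":0,"rx":0,"ry":0,"rz":0.03},{"jaw":1,"x":2,"y":2,"z":0,"rx":0,"ry":0,"rz":0.012},{"jaw":1,"x":0,"y":0,"z":0,"rx":0,"ry":0,"rz":0}]'
cat > look.py <<'E'
import sys,json
from h import *
from station import manip
n=sys.argv[1]; c=sys.argv[2]
i=manip.camera_info(c); im=manip.read_camera(c); cv2.imwrite(f'pics/{n}.png',im[:,:,::-1])
json.dump({k:np.array(v).tolist() for k,v in i.items()},open(f'{n}.json','w'))
s=manip.read_state(); print(s['clock'],s['tool_pos'].round(2),s['contact_force'].round(2))
E
python3 look.py s2 scene; python3 look.py t2 top; python3 look.py w2 wrist
python3 - <<'E'
import cv2
a=cv2.imread('pics/s2.png')[140:265,190:370]; cv2.imwrite('pics/s2c.png',cv2.resize(a,None,fx=4.4,fy=4.4,interpolation=2))
a=cv2.imread('pics/w2.png'); cv2.imwrite('pics/w2c.png',cv2.resize(a,(800,600),interpolation=2))
E
```

```text
clock: 4.05
tool_pos: [577.1, 41.8, 37.9]
tcp_rot: [[-0.198, -0.98, -0.0], [-0.98, 0.198, -0.0], [0.0, 0.0, -1.0]]
contact_force: [-3.3, -2.6, 2.8]
finger_gap: 0.351
clock: 4.75
tool_pos: [616.0, 73.6, 37.9]
tcp_rot: [[-0.04, -0.999, 0.001], [-0.999, 0.04, 0.0], [-0.0, -0.001, -1.0]]
contact_force: [0.8, 1.2, -0.1]
finger_gap: 0.345
4.8 [615.88  73.48  37.95] [2.42 1.6  0.17]
4.85 [615.68  73.36  37.93] [ 1.76  1.04 -0.81]
4.9 [615.57  73.21  37.94] [2.   1.44 0.6 ]
```

View pics/s2c.png

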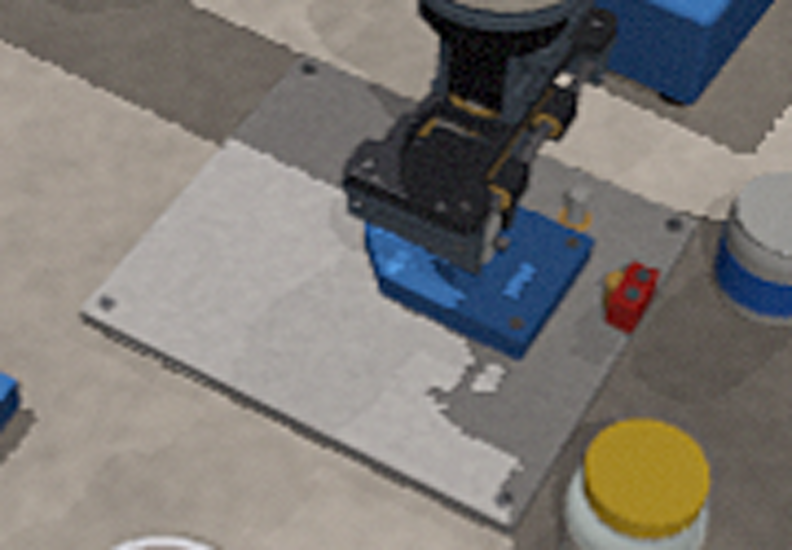

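View pics/w2c.png

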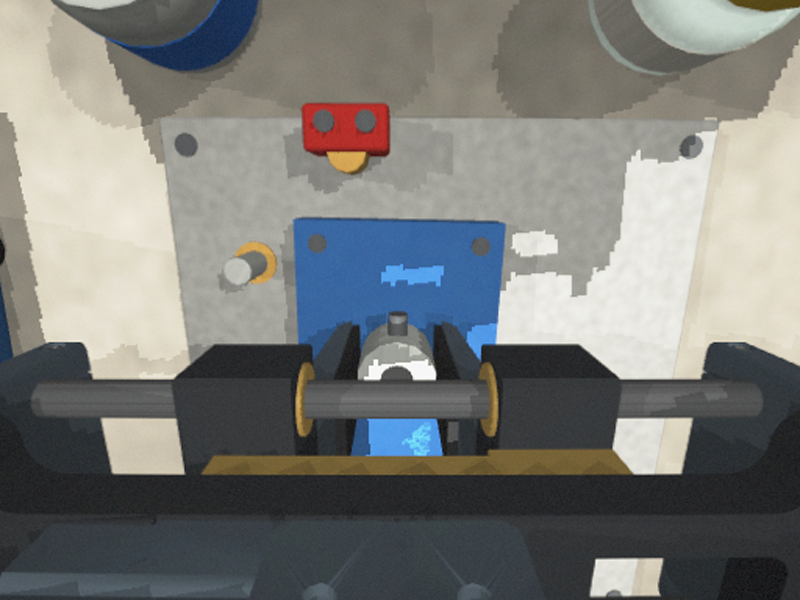

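The pictures show the foot gripped by its boss and flat, almost square to the board. In the wrist view its +x edge runs (295,218)–(505,223), the stop nose front is at (348,173), and the far dowel's top is at (237,271) with its base at (255,262).

Run:
```python
from h import *
import json
i=json.load(open('w2.json')); i={k:np.array(v) if isinstance(v,list) else v for k,v in i.items()}
px=lambda a:[((u+.5)*.64-.5,(v+.5)*.64-.5) for u,v in a]
e=back(i,px([(295,218),(505,223)]),30); print('foot edge',e, np.linalg.norm(e[0]-e[1]), 'yaw',np.arctan2(e[1,0]-e[0,0],-(e[1,1]-e[0,1])))
be=back(i,px([(164,121),(716,121)]),12); print('board edge',be,'yaw',np.arctan2(be[1,0]-be[0,0],-(be[1,1]-be[0,1])),np.linalg.norm(be[0]-be[1]))
print('nose',back(i,px([(348,173)]),36),'dowel',back(i,px([(237,271)]),36),back(i,px([(255,262)]),12))
b=[577.6,56.2,-.05]; print(T(b,[[115,39,36],[75,86,36],[140,125,12],[140,-125,12]]))
f=T([615.57,73.5,-.04],[[60,45,30],[60,-45,30]]);print(f)
```

```text
foot edge [[678.24193253 113.17946117  30.        ]
 [672.48684547  24.46306707  30.        ]] 88.9028661491571 yaw -0.06477984802367694
board edge [[721.99074532 171.30720203  12.        ]
 [712.14207904 -72.94257661  12.        ]] yaw -0.04030027776761154 244.4482574944342
nose [[695.16832294  88.86051419  36.        ]] dowel [[657.66535897 138.46056316  36.        ]] [[657.6573475  138.75709991  12.        ]]
[[694.40546755  89.40365569  36.        ]
 [656.80447809 138.3440847   36.        ]
 [723.67243261 174.04669885  12.        ]
 [711.1776403  -75.64086625  12.        ]]
[[677.32152644 116.06464475  30.        ]
 [673.72248636  26.13663515  30.        ]]
```

```bash
python3 -m crank '[{"jaw":1,"x":0.1,"y":3,"z":0,"rx":0,"ry":0,"rz":0},{"jaw":1,"x":0.1,"y":3,"z":0,"rx":0,"ry":0,"rz":0},{"jaw":1,"x":0.1,"y":3,"z":0,"rx":0,"ry":0,"rz":0},{"jaw":1,"x":0.1,"y":2,"z":0,"rx":0,"ry":0,"rz":0},{"jaw":1,"x":0,"y":0,"z":0,"rx":0,"ry":0,"rz":0}]' 6;  python3 -m crank '[{"jaw":1,"x":0,"y":1,"z":0,"rx":0,"ry":0,"rz":0}]';python3 -m crank '[{"jaw":1,"x":0,"y":1,"z":0,"rx":0,"ry":0,"rz":0}]'
```

```text
clock: 5.4
tool_pos: [615.7, 84.7, 37.9]
tcp_rot: [[-0.04, -0.999, -0.0], [-0.999, 0.04, 0.0], [-0.0, 0.0, -1.0]]
contact_force: [-0.3, 1.3, 1.7]
finger_gap: 0.349
clock: 5.5
tool_pos: [615.7, 85.2, 37.9]
tcp_rot: [[-0.04, -0.999, -0.0], [-0.999, 0.04, -0.0], [0.0, 0.0, -1.0]]
contact_force: [-0.5, -2.7, 1.4]
finger_gap: 0.349
clock: 5.6
tool_pos: [615.8, 86.1, 37.9]
tcp_rot: [[-0.04, -0.999, -0.0], [-0.999, 0.04, -0.0], [0.0, 0.0, -1.0]]
contact_force: [-0.7, -2.6, 0.6]
finger_gap: 0.348
```

```bash
python3 look.py w3 wrist
python3 - <<'E'
import cv2
a=cv2.imread('pics/w3.png')[120:260,120:360]; cv2.imwrite('pics/w3c.png',cv2.resize(a,None,fx=3.3,fy=3.3,interpolation=2))
E
```

```text
5.65 [615.83  86.29  37.94] [ 0.26 -2.62  1.4 ]
```

View pics/w3c.png

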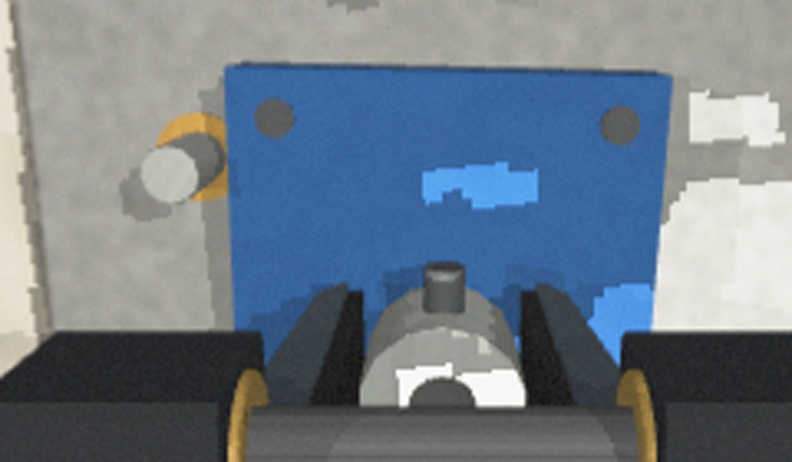

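```bash
for k in 1; do :; done; python3 -m crank '[{"jaw":1,"x":0,"y":0.5,"z":0,"rx":0,"ry":0,"rz":0},{"jaw":1,"x":0,"y":0.5,"z":0,"rx":0,"ry":0,"rz":0}]' | sed -n 1,4p; python3 -m crank '[{"jaw":1,"x":0,"y":0.5,"z":0,"rx":0,"ry":0,"rz":0}]' | sed -n 1,4p; python3 -m crank '[{"jaw":1,"x":0,"y":0.5,"z":0,"rx":0,"ry":0,"rz":0}]'
```

```text
clock: 5.85
tool_pos: [615.8, 87.2, 37.9]
tcp_rot: [[-0.04, -0.999, -0.0], [-0.999, 0.04, -0.0], [0.0, 0.0, -1.0]]
contact_force: [0.4, -2.2, 0.4]
clock: 5.95
tool_pos: [615.8, 87.7, 37.9]
tcp_rot: [[-0.04, -0.999, 0.0], [-0.999, 0.04, -0.0], [0.0, -0.0, -1.0]]
contact_force: [0.2, -3.3, 1.9]
clock: 6.05
tool_pos: [615.8, 88.2, 37.9]
tcp_rot: [[-0.04, -0.999, 0.0], [-0.999, 0.04, -0.0], [-0.0, -0.0, -1.0]]
contact_force: [-0.1, -2.4, 1.6]
finger_gap: 0.346
```

```bash
python3 -m crank '[{"jaw":1,"x":0,"y":0.5,"z":0,"rx":0,"ry":0,"rz":0}]' | sed -n 1,4p; python3 -m crank '[{"jaw":1,"x":0,"y":0.5,"z":0,"rx":0,"ry":0,"rz":0}]' | sed -n 1,4p; python3 -m crank '[{"jaw":1,"x":0,"y":0.5,"z":0,"rx":0,"ry":0,"rz":0}]'; python3 -c "
from station import manip
s=manip.read_state(); print(s['contact_force'],s['wrist_torque'])"
```

```text
clock: 6.15
tool_pos: [615.8, 88.7, 37.9]
tcp_rot: [[-0.04, -0.999, -0.0], [-0.999, 0.04, 0.0], [-0.0, 0.0, -1.0]]
contact_force: [0.1, -2.1, 2.2]
clock: 6.25
tool_pos: [615.8, 89.3, 37.9]
tcp_rot: [[-0.04, -0.999, 0.0], [-0.999, 0.04, 0.0], [-0.0, -0.0, -1.0]]
contact_force: [0.2, -3.0, 1.1]
clock: 6.35
tool_pos: [615.9, 89.5, 37.9]
tcp_rot: [[-0.04, -0.999, 0.0], [-0.999, 0.04, -0.0], [0.0, -0.0, -1.0]]
contact_force: [0.7, -7.9, 1.1]
finger_gap: 0.347
[ 0.67004435 -7.86128903  1.14241152] [-1.37346347 -0.05871772  0.04509521]
```

```bash
python3 -m crank '[{"jaw":1,"x":0,"y":0.3,"z":0,"rx":0,"ry":0,"rz":0}]' | sed -n 1,4p;  python3 -c "
from station import manip
s=manip.read_state(); print(s['contact_force'],s['wrist_torque'])"; python3 look.py w4 wrist;  python3 look.py t4 top
python3 - <<'E'
import cv2
a=cv2.imread('pics/w4.png')[60:260,100:360]; cv2.imwrite('pics/w4c.png',cv2.resize(a,None,fx=3,fy=3,interpolation=2))
a=cv2.imread('pics/t4.png')[95:255,175:335]; cv2.imwrite('pics/t4c.png',cv2.resize(a,None,fx=3.7,fy=3.7,interpolation=2))
E
```

```text
clock: 6.45
tool_pos: [615.9, 89.6, 37.9]
tcp_rot: [[-0.04, -0.999, 0.0], [-0.999, 0.04, -0.001], [0.001, -0.0, -1.0]]
contact_force: [-0.1, -8.7, 1.3]
[-0.12339487 -8.69178493  1.29213854] [-1.53714168 -0.15619701  0.05904374]
6.5 [615.94  89.54  37.93] [ 0.92 -6.21  0.22]
6.55 [615.92  89.55  37.9 ] [ 0.92 -7.01  1.62]
```

View pics/w4c.png

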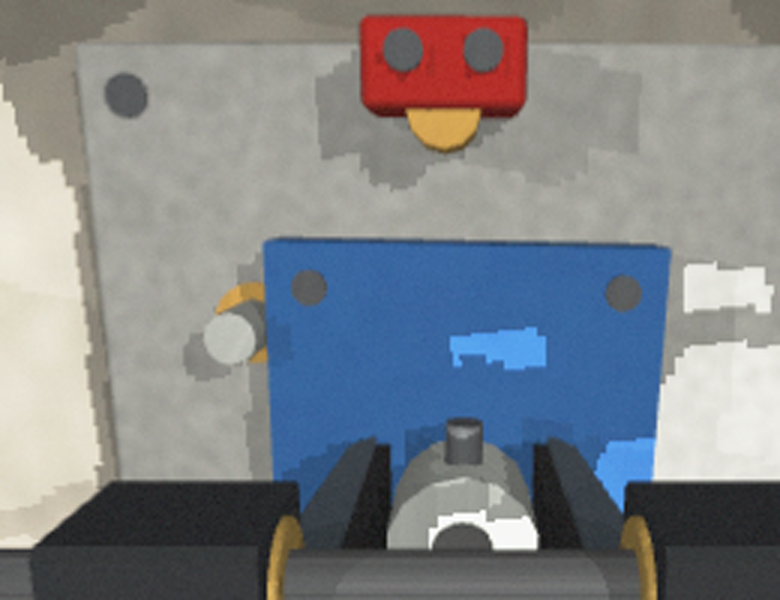

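View pics/t4c.png

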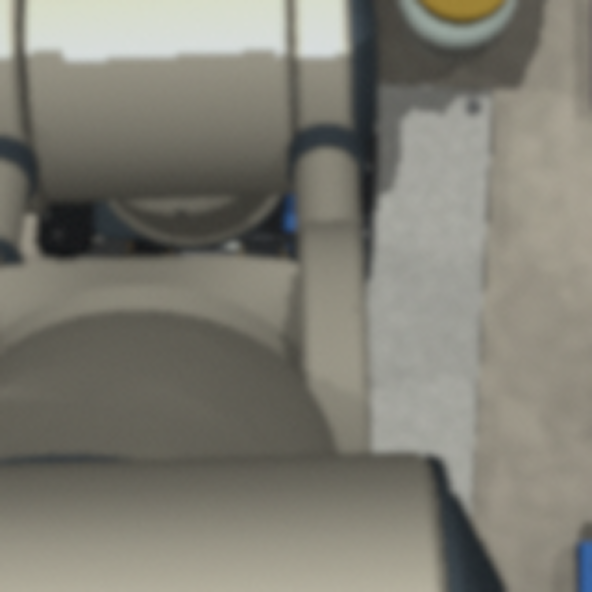

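Contact was at about y=89.3 mm. The wrist picture shows the foot's edge at the far dowel with perhaps 0.015 rad of yaw error. I'll find square by turning slightly and watching the z-moment.

```bash
cat > st.py <<'E'
from station import manip
s=manip.read_state(); import numpy as np
print('F',s['contact_force'].round(1),'T',s['wrist_torque'].round(3),'p',s['tool_pos'].round(2),'yaw',round(float(np.arctan2(-s['tcp_rot'][0,1],-s['tcp_rot'][1,1]*-1)),4), 'xang',round(float(np.arctan2(s['tcp_rot'][1,0],s['tcp_rot'][0,0])),4),'gap',round(s['finger_gap']*91,1), 't',s['clock'])
E
python3 -m crank '[{"jaw":1,"x":0,"y":0,"z":0,"rx":0,"ry":0,"rz":0.008}]' >/dev/null; python3 st.py; python3 -m crank '[{"jaw":1,"x":0,"y":0,"z":0,"rx":0,"ry":0,"rz":0.008}]' >/dev/null; python3 st.py;  python3 -m crank '[{"jaw":1,"x":0,"y":0,"z":0,"rx":0,"ry":0,"rz":0.008}]' >/dev/null; python3 st.py
```

```text
F [ 1.2 -5.4  0.9] T [-0.874 -0.209 -0.018] p [615.98  89.62  37.91] yaw 1.5386 xang -1.603 gap 31.8 t 6.65
F [-0.4 -3.9 -0.4] T [-0.698 -0.165 -0.018] p [616.    89.78  37.94] yaw 1.5468 xang -1.5948 gap 31.4 t 6.75
F [ 0.1 -6.   0.8] T [-0.881 -0.065 -0.09 ] p [615.91  89.82  37.9 ] yaw 1.5549 xang -1.5867 gap 31.4 t 6.85
```

```bash
python3 -m crank '[{"jaw":1,"x":0,"y":0,"z":0,"rx":0,"ry":0,"rz":-0.004}]' 4 >/dev/null; python3 st.py; python3 -m crank '[{"jaw":1,"x":0,"y":0.4,"z":0,"rx":0,"ry":0,"rz":0}]' >/dev/null; python3 st.py;  python3 -m crank '[{"jaw":1,"x":0,"y":0.4,"z":0,"rx":0,"ry":0,"rz":0}]' >/dev/null; python3 st.py
```

```text
F [ 0.6 -5.6  0.4] T [-0.932 -0.208  0.061] p [615.88  89.82  37.93] yaw 1.5511 xang -1.5905 gap 31.7 t 6.95
F [ 1.2 -8.7  0.5] T [-1.479 -0.141  0.045] p [615.91  90.05  37.93] yaw 1.5508 xang -1.5908 gap 32.0 t 7.05
F [ 1.1 -8.8  0.2] T [-1.411 -0.168  0.061] p [615.9   90.35  37.9 ] yaw 1.5508 xang -1.5908 gap 32.6 t 7.15
```

```bash
python3 -m crank '[{"jaw":1,"x":0,"y":0.5,"z":0,"rx":0,"ry":0,"rz":0.002}]' 8 >/dev/null; python3 st.py; python3 -m crank '[{"jaw":1,"x":0,"y":0.3,"z":0,"rx":0,"ry":0,"rz":0}]' >/dev/null; python3 st.py;  python3 -m crank '[{"jaw":1,"x":0,"y":0.3,"z":0,"rx":0,"ry":0,"rz":0}]' >/dev/null; python3 st.py
```

```text
F [  0.6 -16.2   2.7] T [-2.877 -0.009  0.028] p [615.89  90.21  37.97] yaw 1.553 xang -1.5885 gap 32.1 t 7.25
F [  0.5 -16.6   1.8] T [-2.923 -0.052 -0.003] p [615.87  90.34  37.96] yaw 1.5531 xang -1.5885 gap 32.8 t 7.35
F [ -0.1 -15.4   1.9] T [-2.907 -0.055 -0.011] p [615.89  90.58  38.02] yaw 1.5529 xang -1.5887 gap 32.5 t 7.45
```

```bash
for z in 1 2; do :; done; python3 -m crank '[{"jaw":1,"x":0,"y":0,"z":0,"rx":0,"ry":0,"rz":0},{"jaw":1,"x":0,"y":0,"z":0,"rx":0,"ry":0,"rz":0}]' >/dev/null; python3 st.py; python3 -m crank '[{"jaw":1,"x":0,"y":0,"z":0,"rx":0,"ry":0,"rz":0},{"jaw":1,"x":0,"y":0,"z":0,"rx":0,"ry":0,"rz":0}]' >/dev/null; python3 st.py; python3 -m crank '[{"jaw":1,"x":0,"y":0,"z":0,"rx":0,"ry":0,"rz":0},{"jaw":1,"x":0,"y":0,"z":0,"rx":0,"ry":0,"rz":0}]' >/dev/null; python3 st.py;python3 -m crank '[{"jaw":1,"x":0,"y":0,"z":0,"rx":0,"ry":0,"rz":0},{"jaw":1,"x":0,"y":0,"z":0,"rx":0,"ry":0,"rz":0}]' >/dev/null; python3 st.py; python3 look.py w5 wrist; python3 look.py s5 scene
python3 - <<'E'
import cv2
a=cv2.imread('pics/w5.png')[60:260,100:360]; cv2.imwrite('pics/w5c.png',cv2.resize(a,None,fx=3,fy=3,interpolation=2))
a=cv2.imread('pics/s5.png')[140:265,190:370]; cv2.imwrite('pics/s5c.png',cv2.resize(a,None,fx=4.4,fy=4.4,interpolation=2))
E
```

```text
F [ -0.3 -15.6   3.1] T [-2.983 -0.054 -0.016] p [615.87  90.54  37.99] yaw 1.5529 xang -1.5887 gap 32.7 t 7.65
F [ -0.  -15.9   2.9] T [-2.821 -0.012  0.01 ] p [615.91  90.51  37.97] yaw 1.5528 xang -1.5888 gap 32.6 t 7.85
F [  1.4 -16.3   2.5] T [-2.925  0.01   0.019] p [615.92  90.52  38.01] yaw 1.5528 xang -1.5888 gap 32.5 t 8.05
F [  0.5 -16.    2.7] T [-2.919 -0.068 -0.031] p [615.88  90.5   37.99] yaw 1.5528 xang -1.5888 gap 32.9 t 8.25
8.3 [615.9   90.51  38.  ] [  0.58 -15.98   2.38]
8.35 [615.9   90.54  37.97] [  0.1  -15.79   2.07]
```

View pics/w5c.png

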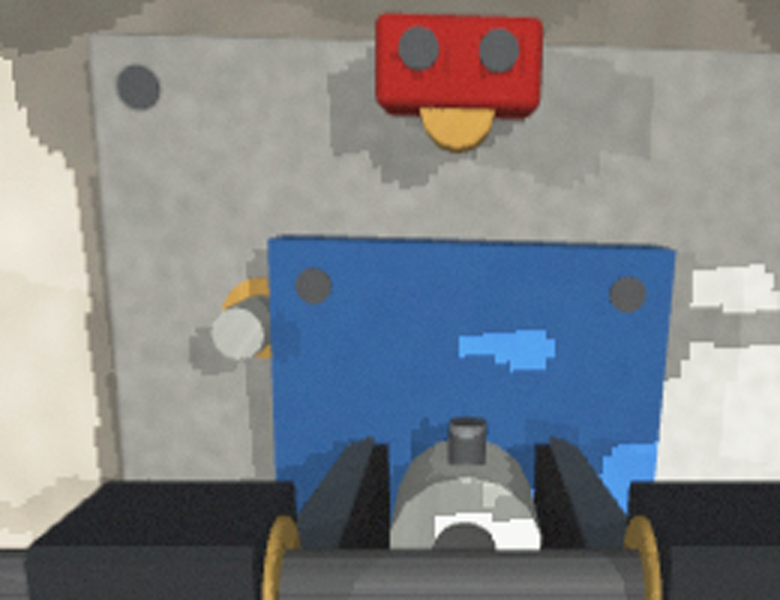

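View pics/s5c.png

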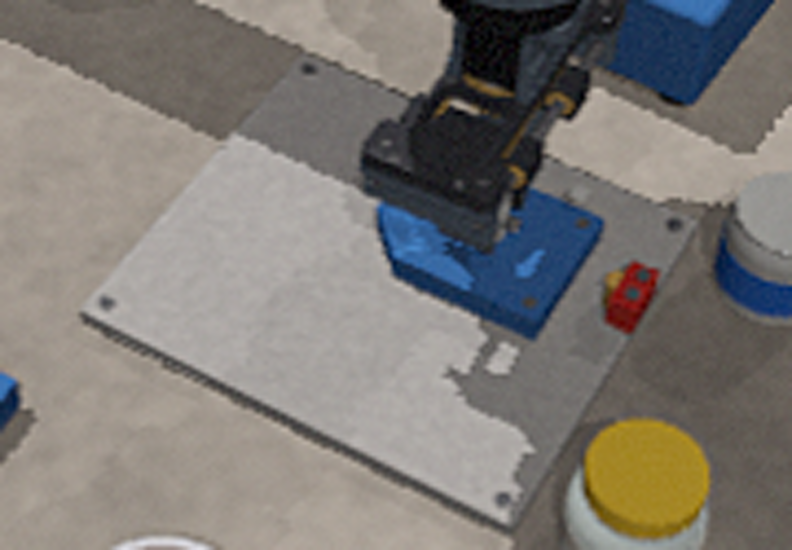

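Stage 1 held: from 7.25 to 8.35 s, 16 N total went through the boss. About 13 N of that was on the dowels with a z-moment near 0, so both were loaded about evenly. The foot's edge is parallel to the board's and about 18 mm short of the stop. Next I'll let go and go round to the cut corner with shut fingers.

```bash
python3 -m crank '[{"jaw":0,"x":0,"y":0,"z":0,"rx":0,"ry":0,"rz":0},{"jaw":0,"x":0,"y":0,"z":0,"rx":0,"ry":0,"rz":0},{"jaw":0,"x":0,"y":0,"z":0,"rx":0,"ry":0,"rz":0}]' 20 >/dev/null; python3 st.py; python3 -m crank '[{"jaw":0,"x":0,"y":-0.7,"z":8,"rx":0,"ry":0,"rz":0},{"jaw":0,"x":0,"y":0,"z":15,"rx":0,"ry":0,"rz":0},{"jaw":0,"x":0,"y":0,"z":20,"rx":0,"ry":0,"rz":0},{"jaw":1,"x":-20,"y":-14,"z":0,"rx":0,"ry":0,"rz":0},{"jaw":1,"x":-28,"y":-19,"z":0,"rx":0,"ry":0,"rz":0},{"jaw":1,"x":-20,"y":-14,"z":0,"rx":0,"ry":0,"rz":0},{"jaw":1,"x":-7,"y":-5,"z":0,"rx":0,"ry":0,"rz":0},{"jaw":1,"x":0,"y":0,"z":0,"rx":0,"ry":0,"rz":0},{"jaw":1,"x":0,"y":0,"z":0,"rx":0,"ry":0,"rz":0},{"jaw":1,"x":0,"y":0,"z":0,"rx":0,"ry":0,"rz":0}]'>/dev/null; python3 st.py; python3 look.py w6 wrist;  python3 look.py s6 scene;python3 - <<'E'
import cv2
a=cv2.imread('pics/w6.png'); cv2.imwrite('pics/w6c.png',cv2.resize(a,(800,600),interpolation=2))
a=cv2.imread('pics/s6.png')[140:265,190:370]; cv2.imwrite('pics/s6c.png',cv2.resize(a,None,fx=4.4,fy=4.4,interpolation=2))
E
```

```text
F [-0.9 -0.1 -0. ] T [-0.038  0.075  0.001] p [615.68  92.24  37.85] yaw 1.5527 xang -1.5889 gap 45.1 t 8.65
F [-0.6  0.6  1.1] T [ 0.041 -0.023  0.051] p [541.99  39.69  81.15] yaw 1.553 xang -1.5886 gap 0.4 t 9.65
9.7 [541.78  39.68  81.02] [ 0.12  0.41 -0.51]
9.75 [541.55  39.65  80.92] [ 0.09 -0.52  0.55]
```

View pics/w6c.png

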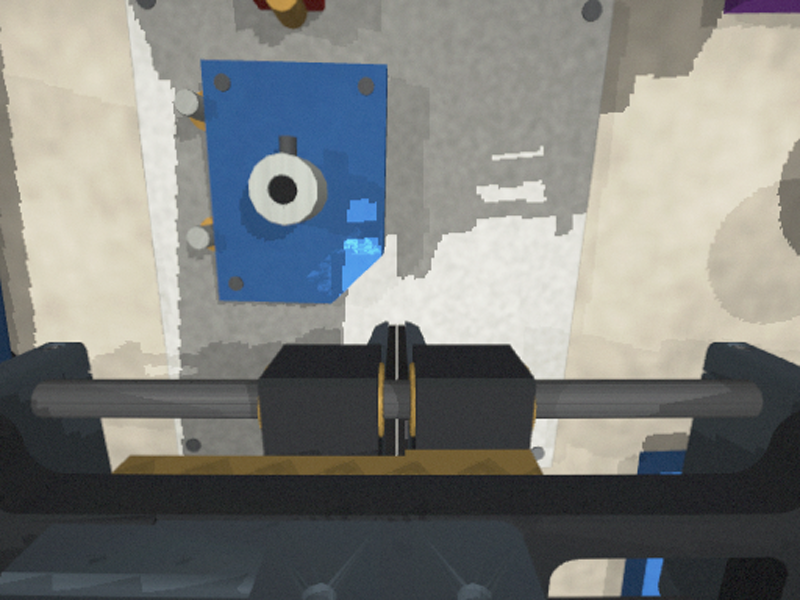

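View pics/s6c.png

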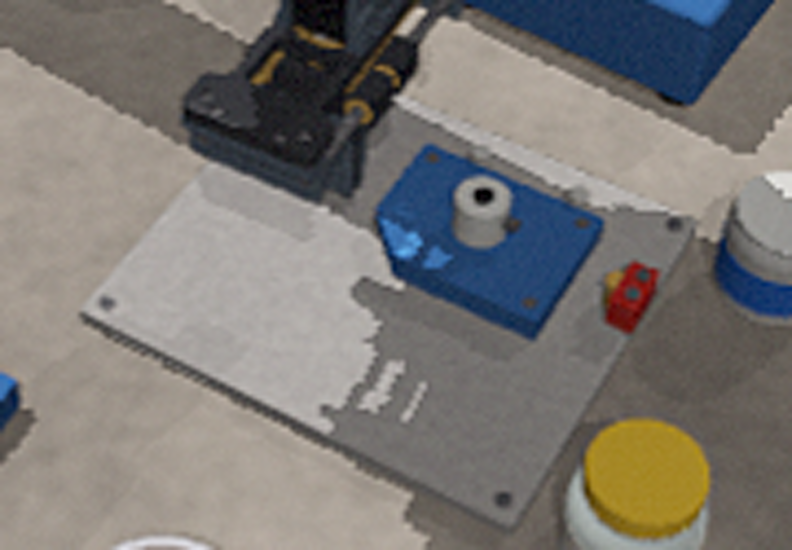

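The wrist picture shows the foot beside both dowels, whose tops are at (187,102) and (199,237). The cut face runs (386,258)–(334,302), the boss top is at (283,190), and the shut finger tips are at about (397,330).

Run:
```python
from h import *
import json
i=json.load(open('w6.json')); i={k:np.array(v) if isinstance(v,list) else v for k,v in i.items()}
px=lambda a:[((u+.5)*.64-.5,(v+.5)*.64-.5) for u,v in a]
f,r=fit([(i,FT,px([(202,60),(387,65),(386,258),(334,302),(219,300)])),(i,[[0,0,58]],px([(283,190)]))],[616,89,-.05]); print('foot',f,r.round(1).tolist())
print('dowels',back(i,px([(187,102),(199,237)]),36))
for a in ([-46,-31,21],[-62,-44.5,21],[-73,-55.5,21]): print(T(f,a))
print(proj(i,[[541.6,39.6,81]])/.64)
```

```text
foot [ 6.15346757e+02  8.85922206e+01 -4.61947654e-02] [[-0.3, -0.1], [0.6, -0.1], [-1.2, -2.2], [-1.1, 1.1], [0.7, 0.4], [0.7, 0.0]]
dowels [[657.52946372 137.62990515  36.        ]
 [593.1172552  140.43207778  36.        ]]
[[567.96430128  59.7494946   21.        ]]
[[551.35796234  47.00274965  21.        ]]
[[539.8617353   36.52244603  21.        ]]
[[395.29857149 360.08190099]]
```

```bash
python3 -m crank '[{"jaw":1,"x":-2,"y":-3,"z":-20,"rx":0,"ry":0,"rz":0},{"jaw":1,"x":0,"y":0,"z":-20,"rx":0,"ry":0,"rz":0},{"jaw":1,"x":0,"y":0,"z":-12,"rx":0,"ry":0,"rz":0},{"jaw":1,"x":0,"y":0,"z":-7,"rx":0,"ry":0,"rz":0},{"jaw":1,"x":0,"y":0,"z":-4,"rx":0,"ry":0,"rz":0},{"jaw":1,"x":0,"y":0,"z":0,"rx":0,"ry":0,"rz":0}]' 40>/dev/null; python3 st.py
```

```text
clock: 10.35
tool_pos: [538.9, 36.3, 17.8]
tcp_rot: [[-0.018, -1.0, -0.0], [-1.0, 0.018, 0.0], [-0.0, 0.0, -1.0]]
contact_force: [0.2, 0.1, -0.4]
finger_gap: 0.006
F [ 0.2  0.1 -0.4] T [ 0.017  0.015 -0.024] p [538.88  36.28  17.8 ] yaw 1.5527 xang -1.5889 gap 0.5 t 10.35
```

```bash
python3 -m crank '[{"jaw":1,"x":2,"y":1.8,"z":0,"rx":0,"ry":0,"rz":0},{"jaw":1,"x":2,"y":1.8,"z":0,"rx":0,"ry":0,"rz":0},{"jaw":1,"x":2,"y":1.8,"z":0,"rx":0,"ry":0,"rz":0},{"jaw":1,"x":0,"y":0,"z":0,"rx":0,"ry":0,"rz":0}]' 40 >/dev/null; python3 st.py; python3 -m crank '[{"jaw":1,"x":0.75,"y":0.67,"z":0,"rx":0,"ry":0,"rz":0}]' >/dev/null; python3 st.py;python3 -m crank '[{"jaw":1,"x":0.75,"y":0.67,"z":0,"rx":0,"ry":0,"rz":0}]' >/dev/null; python3 st.py;python3 -m crank '[{"jaw":1,"x":0.75,"y":0.67,"z":0,"rx":0,"ry":0,"rz":0}]' >/dev/null; python3 st.py; python3 -m crank '[{"jaw":1,"x":0.75,"y":0.67,"z":0,"rx":0,"ry":0,"rz":0}]' >/dev/null; python3 st.py
```

```text
F [-0.4  0.2  0.2] T [0.045 0.003 0.013] p [545.39  41.9   18.23] yaw 1.5529 xang -1.5887 gap 0.5 t 10.75
F [ 0.1 -0.1  0.3] T [0.031 0.016 0.022] p [545.59  42.34  18.03] yaw 1.5527 xang -1.5889 gap 0.6 t 10.85
F [-1.1  0.5 -0.1] T [ 0.02  -0.002 -0.028] p [546.31  42.98  17.96] yaw 1.5526 xang -1.589 gap 0.4 t 10.95
F [ 0.3 -0.4 -0.5] T [ 0.016 -0.022  0.017] p [547.07  43.64  17.93] yaw 1.5526 xang -1.589 gap 0.2 t 11.05
F [-0.7 -0.2 -0.4] T [0.075 0.058 0.015] p [547.83  44.32  17.91] yaw 1.5525 xang -1.5891 gap 0.4 t 11.15
```

Still short of contact, so I'll carry on slowly.

```bash
python3 -m crank '[{"jaw":1,"x":0.75,"y":0.67,"z":0,"rx":0,"ry":0,"rz":0},{"jaw":1,"x":0.75,"y":0.67,"z":0,"rx":0,"ry":0,"rz":0}]' >/dev/null; python3 st.py; python3 -m crank '[{"jaw":1,"x":0.75,"y":0.67,"z":0,"rx":0,"ry":0,"rz":0}]' >/dev/null; python3 st.py;python3 -m crank '[{"jaw":1,"x":0.75,"y":0.67,"z":0,"rx":0,"ry":0,"rz":0}]' >/dev/null; python3 st.py;python3 -m crank '[{"jaw":1,"x":0.75,"y":0.67,"z":0,"rx":0,"ry":0,"rz":0}]' >/dev/null; python3 st.py; python3 -m crank '[{"jaw":1,"x":0.4,"y":0.35,"z":0,"rx":0,"ry":0,"rz":0}]' >/dev/null; python3 st.py
```

```text
F [-0.7 -0.8 -0.3] T [ 0.032  0.045 -0.034] p [549.37  45.68  17.89] yaw 1.5526 xang -1.589 gap 0.2 t 11.35
F [ 0.1 -0.4 -0. ] T [ 0.063  0.011 -0.033] p [550.12  46.35  17.91] yaw 1.5526 xang -1.589 gap 0.7 t 11.45
F [ 0.9  0.6 -0.1] T [ 0.006 -0.008 -0.009] p [550.87  47.    17.92] yaw 1.5526 xang -1.589 gap 0.4 t 11.55
F [-0.3  0.7 -0.3] T [-0.021  0.014  0.001] p [551.62  47.7   17.9 ] yaw 1.5526 xang -1.589 gap 0.8 t 11.65
F [-0.  -0.6  0.6] T [-0.007  0.041 -0.015] p [552.04  48.05  17.92] yaw 1.5526 xang -1.589 gap 0.4 t 11.75
```

```bash
python3 look.py w7 wrist;  python3 look.py s7 scene;python3 - <<'E'
import cv2
a=cv2.imread('pics/w7.png')[0:300]; cv2.imwrite('pics/w7c.png',cv2.resize(a,None,fx=1.55,fy=1.55,interpolation=2))
a=cv2.imread('pics/s7.png')[140:265,190:370]; cv2.imwrite('pics/s7c.png',cv2.resize(a,None,fx=4.4,fy=4.4,interpolation=2))
E
```

```text
11.8 [552.08  48.09  17.91] [-0.55  0.46 -0.84]
11.85 [552.02  48.04  17.9 ] [ 0.08 -0.85  0.46]
```

View pics/w7c.png

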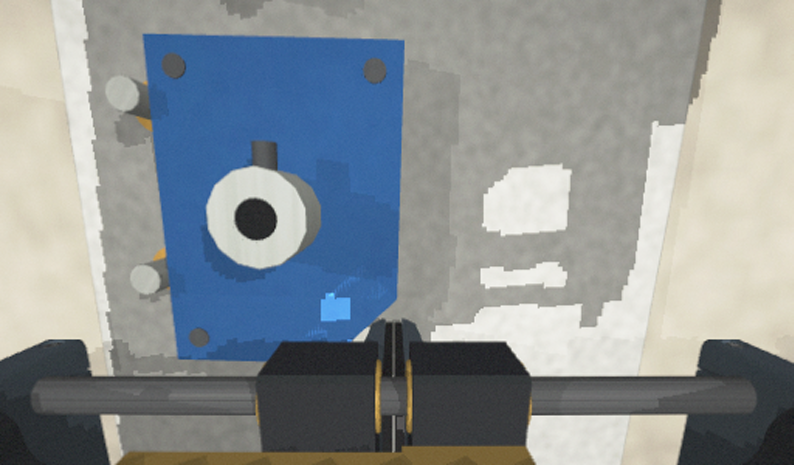

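View pics/s7c.png

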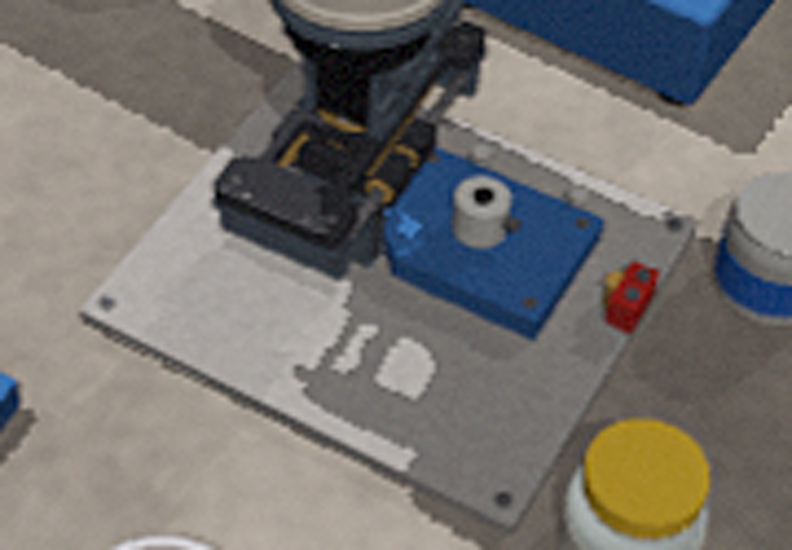

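Run:
```python
from h import *
import json
i=json.load(open('w7.json')); i={k:np.array(v) if isinstance(v,list) else v for k,v in i.items()}
im=cv2.imread('pics/w7.png'); S=5;x0,y0=180,170
big=cv2.resize(im[y0:y0+90,x0:x0+150],None,fx=S,fy=S,interpolation=2)
f=[615.35,88.6,-.0462]
def dr(P,c):
    for q in proj(i,P): cv2.circle(big,(int((q[0]-x0+.5)*S),int((q[1]-y0+.5)*S)),4,c,-1)
dr(T(f,[[-32,-45,30],[-60,-17,30]]),(0,0,255)); dr(T(f,[[-32,-45,12],[-60,-17,12]]),(0,128,255))
t=[552.05,48.06,-.018]
dr(T(t,[[0,0,18]]),(0,255,0)); dr(T(t,[[16,13.5,18],[16,-13.5,18]]),(255,0,255)); dr(T(t,[[16,13.5,50],[16,-13.5,50]]),(255,255,0))
cv2.imwrite('pics/w7d.png',big)
```

```text
(no output)
```

View pics/w7d.png

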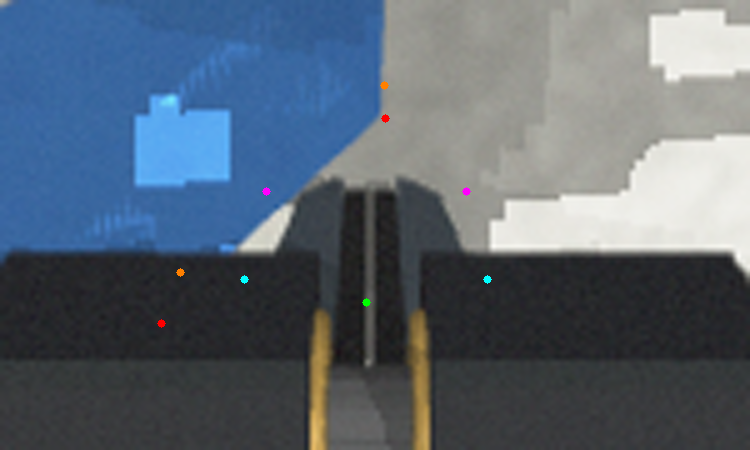

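The shut tips taper, so their leading corner would meet the cut face about 7 mm off its middle, towards the -y side. I'll shift sideways along the face by (-5,+5) before touching.

```bash
python3 -m crank '[{"jaw":1,"x":-3,"y":2,"z":0,"rx":0,"ry":0,"rz":0},{"jaw":1,"x":-2,"y":3,"z":0,"rx":0,"ry":0,"rz":0},{"jaw":1,"x":0,"y":0,"z":0,"rx":0,"ry":0,"rz":0}]' >/dev/null; python3 st.py; python3 -m crank '[{"jaw":1,"x":0.75,"y":0.67,"z":0,"rx":0,"ry":0,"rz":0}]' >/dev/null; python3 st.py;python3 -m crank '[{"jaw":1,"x":0.75,"y":0.67,"z":0,"rx":0,"ry":0,"rz":0}]' >/dev/null; python3 st.py;python3 -m crank '[{"jaw":1,"x":0.4,"y":0.35,"z":0,"rx":0,"ry":0,"rz":0}]' >/dev/null; python3 st.py; python3 -m crank '[{"jaw":1,"x":0.4,"y":0.35,"z":0,"rx":0,"ry":0,"rz":0}]' >/dev/null; python3 st.py
```

```text
F [-0.1  0.3  0.3] T [0.034 0.008 0.018] p [546.41  53.38  17.91] yaw 1.5529 xang -1.5887 gap 0.3 t 12.15
F [ 0.8 -0.7 -0.6] T [0.007 0.023 0.008] p [547.57  53.75  17.95] yaw 1.5528 xang -1.5888 gap 0.5 t 12.25
F [-2.6 -0.8  0.6] T [-0.261  0.445 -0.016] p [548.45  54.36  17.93] yaw 1.5527 xang -1.5889 gap 0.5 t 12.35
F [-3.4 -3.3  1.1] T [-0.577  0.559 -0.085] p [548.53  54.57  17.83] yaw 1.5527 xang -1.5889 gap 0.5 t 12.45
F [-4.4 -4.6  2. ] T [-0.922  0.724 -0.033] p [548.74  54.78  17.81] yaw 1.5527 xang -1.5889 gap 0.1 t 12.55
```

```bash
python3 -m crank '[{"jaw":1,"x":1,"y":0,"z":0,"rx":0,"ry":0,"rz":0},{"jaw":1,"x":1,"y":0,"z":0,"rx":0,"ry":0,"rz":0}]' >/dev/null; python3 st.py; python3 -m crank '[{"jaw":1,"x":1,"y":-0.05,"z":0,"rx":0,"ry":0,"rz":0},{"jaw":1,"x":1,"y":-0.05,"z":0,"rx":0,"ry":0,"rz":0}]' >/dev/null; python3 st.py; python3 -m crank '[{"jaw":1,"x":1,"y":-0.05,"z":0,"rx":0,"ry":0,"rz":0},{"jaw":1,"x":1,"y":-0.05,"z":0,"rx":0,"ry":0,"rz":0}]' >/dev/null; python3 st.py
```

```text
F [-4.6 -5.3  2.3] T [-0.911  0.814 -0.042] p [550.51  54.68  17.79] yaw 1.5526 xang -1.589 gap 0.5 t 12.75
F [-5.1 -3.8  2. ] T [-0.822  0.797 -0.046] p [552.53  54.56  17.77] yaw 1.5526 xang -1.589 gap 0.1 t 12.95
F [-5.2 -4.6  1.6] T [-0.827  0.821 -0.098] p [554.53  54.46  17.78] yaw 1.5526 xang -1.589 gap 0.5 t 13.15
```

```bash
python3 -m crank '[{"jaw":1,"x":1,"y":-0.05,"z":0,"rx":0,"ry":0,"rz":0},{"jaw":1,"x":1,"y":-0.05,"z":0,"rx":0,"ry":0,"rz":0},{"jaw":1,"x":1,"y":-0.05,"z":0,"rx":0,"ry":0,"rz":0},{"jaw":1,"x":1,"y":-0.05,"z":0,"rx":0,"ry":0,"rz":0}]' >/dev/null; python3 st.py; python3 -m crank '[{"jaw":1,"x":1,"y":-0.05,"z":0,"rx":0,"ry":0,"rz":0},{"jaw":1,"x":1,"y":-0.05,"z":0,"rx":0,"ry":0,"rz":0},{"jaw":1,"x":1,"y":-0.05,"z":0,"rx":0,"ry":0,"rz":0}]' >/dev/null; python3 st.py;  python3 look.py s8 scene; python3 look.py w8 wrist
python3 - <<'E'
import cv2
a=cv2.imread('pics/w8.png')[0:300]; cv2.imwrite('pics/w8c.png',cv2.resize(a,None,fx=1.55,fy=1.55,interpolation=2))
a=cv2.imread('pics/s8.png')[140:265,190:370]; cv2.imwrite('pics/s8c.png',cv2.resize(a,None,fx=4.4,fy=4.4,interpolation=2))
E
```

```text
F [-5.1 -4.5  1.5] T [-0.886  0.769 -0.044] p [558.52  54.27  17.75] yaw 1.5526 xang -1.589 gap 0.6 t 13.55
F [-4.8 -4.7  1.5] T [-0.799  0.791 -0.043] p [561.53  54.13  17.76] yaw 1.5525 xang -1.5891 gap 0.7 t 13.85
13.9 [561.75  54.1   17.77] [-4.89 -3.65  2.41]
13.95 [561.72  54.12  17.78] [-3.59 -3.98  1.56]
```

View pics/w8c.png

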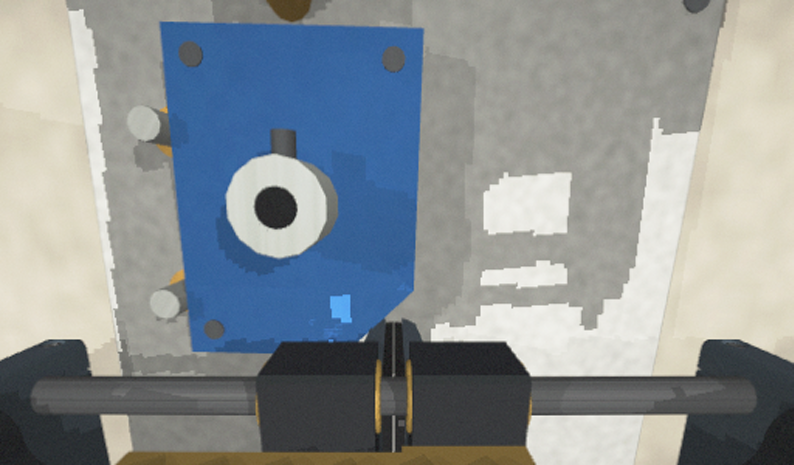

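View pics/s8c.png

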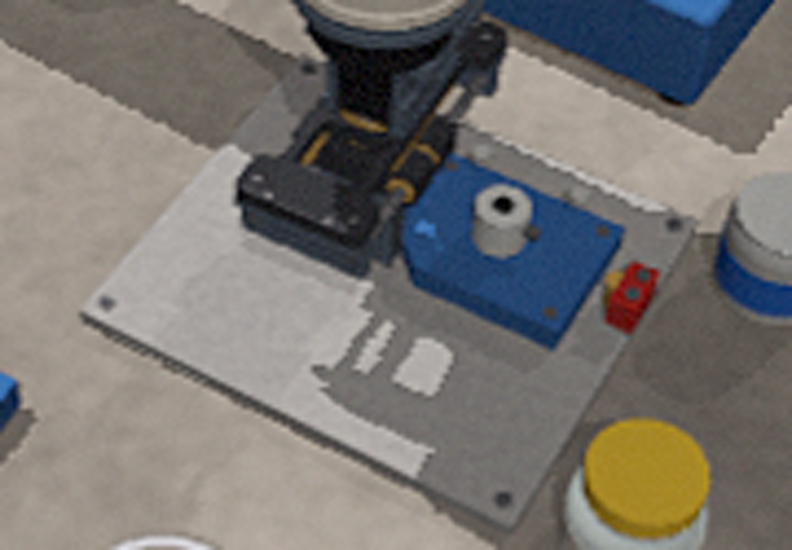

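```bash
python3 -m crank '[{"jaw":1,"x":0.7,"y":-0.03,"z":0,"rx":0,"ry":0,"rz":0},{"jaw":1,"x":0.7,"y":-0.03,"z":0,"rx":0,"ry":0,"rz":0}]' >/dev/null; python3 st.py; python3 -m crank '[{"jaw":1,"x":0.5,"y":-0.02,"z":0,"rx":0,"ry":0,"rz":0},{"jaw":1,"x":0.5,"y":-0.02,"z":0,"rx":0,"ry":0,"rz":0}]' >/dev/null; python3 st.py;  python3 -m crank '[{"jaw":1,"x":0.4,"y":-0.02,"z":0,"rx":0,"ry":0,"rz":0}]' >/dev/null; python3 st.py;python3 -m crank '[{"jaw":1,"x":0.4,"y":-0.02,"z":0,"rx":0,"ry":0,"rz":0}]' >/dev/null; python3 st.py
```

```text
F [-3.8 -5.   1.9] T [-0.815  0.813  0.01 ] p [562.95  54.03  17.78] yaw 1.5525 xang -1.5891 gap 0.4 t 14.15
F [-4.5 -4.5  2.8] T [-0.763  0.831 -0.057] p [563.94  54.03  17.78] yaw 1.5526 xang -1.589 gap 0.6 t 14.35
F [-5.2 -4.4  1.6] T [-0.794  0.792 -0.051] p [564.35  54.03  17.77] yaw 1.5526 xang -1.589 gap 0.4 t 14.45
F [-5.3 -4.6  2.8] T [-0.841  0.767 -0.036] p [564.75  53.99  17.77] yaw 1.5525 xang -1.589 gap 0.3 t 14.55
```

```bash
python3 -m crank '[{"jaw":1,"x":0.4,"y":-0.02,"z":0,"rx":0,"ry":0,"rz":0}]' >/dev/null; python3 st.py; python3 -m crank '[{"jaw":1,"x":0.4,"y":-0.02,"z":0,"rx":0,"ry":0,"rz":0}]' >/dev/null; python3 st.py;  python3 -m crank '[{"jaw":1,"x":0.4,"y":-0.02,"z":0,"rx":0,"ry":0,"rz":0}]' >/dev/null; python3 st.py;python3 -m crank '[{"jaw":1,"x":0.4,"y":-0.02,"z":0,"rx":0,"ry":0,"rz":0}]' >/dev/null; python3 st.py
```

```text
F [-4.6 -4.9  1.6] T [-0.77   0.75   0.026] p [565.16  53.96  17.79] yaw 1.5526 xang -1.589 gap 0.8 t 14.65
F [-3.5 -4.4  3.3] T [-0.805  0.802 -0.053] p [565.53  53.95  17.78] yaw 1.5526 xang -1.589 gap 0.3 t 14.75
F [-4.4 -4.6  2.3] T [-0.753  0.812 -0.024] p [565.94  53.94  17.75] yaw 1.5525 xang -1.589 gap 0.1 t 14.85
F [-3.9 -4.5  2.7] T [-0.83   0.729 -0.079] p [566.37  53.91  17.77] yaw 1.5526 xang -1.589 gap 0.6 t 14.95
```

```bash
python3 -m crank '[{"jaw":1,"x":0.4,"y":-0.02,"z":0,"rx":0,"ry":0,"rz":0}]' >/dev/null; python3 st.py; python3 -m crank '[{"jaw":1,"x":0.4,"y":-0.02,"z":0,"rx":0,"ry":0,"rz":0}]' >/dev/null; python3 st.py;  python3 -m crank '[{"jaw":1,"x":0.4,"y":-0.02,"z":0,"rx":0,"ry":0,"rz":0}]' >/dev/null; python3 st.py
```

```text
F [-5.  -4.3  2.2] T [-0.773  0.78  -0.043] p [566.74  53.87  17.76] yaw 1.5526 xang -1.589 gap 0.6 t 15.05
F [-4.7 -4.7  2.2] T [-0.793  0.79  -0.011] p [567.16  53.87  17.8 ] yaw 1.5525 xang -1.589 gap 0.4 t 15.15
F [-5.1 -4.6  2.1] T [-0.778  0.817 -0.07 ] p [567.53  53.87  17.76] yaw 1.5526 xang -1.589 gap 0.8 t 15.25
```

```bash
python3 -m crank '[{"jaw":1,"x":0.3,"y":-0.01,"z":0,"rx":0,"ry":0,"rz":0}]' >/dev/null; python3 st.py; python3 -m crank '[{"jaw":1,"x":0.3,"y":-0.01,"z":0,"rx":0,"ry":0,"rz":0}]' >/dev/null; python3 st.py;  python3 -m crank '[{"jaw":1,"x":0.3,"y":-0.01,"z":0,"rx":0,"ry":0,"rz":0}]' >/dev/null; python3 st.py
```

```text
F [-4.2 -5.2  2.1] T [-0.839  0.773 -0.05 ] p [567.85  53.84  17.78] yaw 1.5525 xang -1.5891 gap 0.4 t 15.35
F [-4.4 -4.7  2.1] T [-0.796  0.767 -0.035] p [568.14  53.83  17.76] yaw 1.5526 xang -1.589 gap -0.1 t 15.45
F [-5.6 -3.9  1.8] T [-0.793  0.917 -0.087] p [568.39  53.83  17.75] yaw 1.5526 xang -1.589 gap 0.7 t 15.55
```

```bash
python3 -m crank '[{"jaw":1,"x":0.3,"y":-0.01,"z":0,"rx":0,"ry":0,"rz":0}]' >/dev/null; python3 st.py; python3 -m crank '[{"jaw":1,"x":0.3,"y":-0.01,"z":0,"rx":0,"ry":0,"rz":0}]' >/dev/null; python3 st.py
```

```text
F [-7.  -5.2  3.7] T [-0.757  1.038 -0.1  ] p [568.49  53.78  17.75] yaw 1.5526 xang -1.589 gap -0.0 t 15.65
F [-7.1 -4.9  4.1] T [-0.761  1.256 -0.003] p [568.57  53.8   17.7 ] yaw 1.5526 xang -1.589 gap 0.7 t 15.75
```

```bash
python3 -m crank '[{"jaw":1,"x":0.1,"y":0.4,"z":0,"rx":0,"ry":0,"rz":0}]' >/dev/null; python3 st.py; python3 -m crank '[{"jaw":1,"x":0.15,"y":0.35,"z":0,"rx":0,"ry":0,"rz":0}]' >/dev/null; python3 st.py
```

```text
F [-7.2 -8.7  5.1] T [-1.456  1.299 -0.118] p [568.6   54.04  17.71] yaw 1.5527 xang -1.5889 gap 0.9 t 15.85
F [ -9.  -11.5   4.7] T [-1.914  1.396 -0.119] p [568.6   54.17  17.68] yaw 1.5527 xang -1.5889 gap 0.5 t 15.95
```

```bash
python3 -m crank '[{"jaw":1,"x":0.25,"y":0.05,"z":0,"rx":0,"ry":0,"rz":0}]' >/dev/null; python3 st.py; python3 -m crank '[{"jaw":1,"x":0,"y":0,"z":0,"rx":0,"ry":0,"rz":0}]' >/dev/null; python3 st.py
```

```text
F [ -8.6 -10.2   4.8] T [-1.787  1.633 -0.141] p [568.66  54.15  17.66] yaw 1.5527 xang -1.5889 gap 0.2 t 16.05
F [ -9.5 -10.1   4.7] T [-1.717  1.486 -0.106] p [568.65  54.12  17.68] yaw 1.5527 xang -1.5889 gap 0.4 t 16.15
```

```bash
python3 -m crank '[{"jaw":1,"x":0.25,"y":0.15,"z":0,"rx":0,"ry":0,"rz":0}]' >/dev/null; python3 st.py; python3 -m crank '[{"jaw":1,"x":0.1,"y":0,"z":0,"rx":0,"ry":0,"rz":0}]' >/dev/null; python3 st.py; python3 -m crank '[{"jaw":1,"x":0,"y":0,"z":0,"rx":0,"ry":0,"rz":0},{"jaw":1,"x":0,"y":0,"z":0,"rx":0,"ry":0,"rz":0}]' >/dev/null; python3 st.py
```

```text
F [-10.6 -11.5   5.4] T [-2.029  1.751 -0.175] p [568.72  54.21  17.67] yaw 1.5527 xang -1.5889 gap 0.3 t 16.25
F [-10.3 -11.    6.6] T [-1.923  1.712 -0.085] p [568.74  54.21  17.66] yaw 1.5527 xang -1.5889 gap 0.4 t 16.35
F [-10.3 -11.4   5.4] T [-1.893  1.729 -0.059] p [568.71  54.2   17.65] yaw 1.5527 xang -1.5889 gap 0.6 t 16.55
```

```bash
python3 -m crank '[{"jaw":1,"x":0.2,"y":0,"z":0,"rx":0,"ry":0,"rz":0},{"jaw":1,"x":0,"y":0,"z":0,"rx":0,"ry":0,"rz":0}]' >/dev/null; python3 st.py; python3 -m crank '[{"jaw":1,"x":0,"y":0,"z":0,"rx":0,"ry":0,"rz":0},{"jaw":1,"x":0,"y":0,"z":0,"rx":0,"ry":0,"rz":0}]' >/dev/null; python3 st.py;  python3 -m crank '[{"jaw":1,"x":0,"y":0,"z":0,"rx":0,"ry":0,"rz":0},{"jaw":1,"x":0,"y":0,"z":0,"rx":0,"ry":0,"rz":0},{"jaw":1,"x":0,"y":0,"z":0,"rx":0,"ry":0,"rz":0}]' >/dev/null; python3 st.py; python3 -m crank '[{"jaw":1,"x":0,"y":0,"z":0,"rx":0,"ry":0,"rz":0},{"jaw":1,"x":0,"y":0,"z":0,"rx":0,"ry":0,"rz":0},{"jaw":1,"x":0,"y":0,"z":0,"rx":0,"ry":0,"rz":0}]' >/dev/null; python3 st.py; python3 look.py w9 wrist;  python3 look.py s9 scene
python3 - <<'E'
import cv2
a=cv2.imread('pics/w9.png')[0:300]; cv2.imwrite('pics/w9c.png',cv2.resize(a,None,fx=1.55,fy=1.55,interpolation=2))
a=cv2.imread('pics/s9.png')[140:265,190:370]; cv2.imwrite('pics/s9c.png',cv2.resize(a,None,fx=4.4,fy=4.4,interpolation=2))
E
```

```text
F [-10.7 -10.2   7. ] T [-1.88   1.792 -0.075] p [568.76  54.19  17.63] yaw 1.5527 xang -1.5889 gap 0.6 t 16.75
F [-11.5 -10.6   7.2] T [-1.984  1.843 -0.168] p [568.75  54.18  17.65] yaw 1.5527 xang -1.5889 gap 0.4 t 16.95
F [-10.5 -10.8   7.5] T [-1.952  1.78  -0.05 ] p [568.76  54.19  17.64] yaw 1.5527 xang -1.5889 gap 0.5 t 17.25
F [-11.2 -10.3   6.9] T [-1.931  1.82  -0.093] p [568.75  54.19  17.64] yaw 1.5528 xang -1.5888 gap 0.2 t 17.55
17.6 [568.78  54.17  17.64] [-11.53 -11.     7.52]
17.65 [568.73  54.19  17.63] [-10.06 -11.08   7.93]
```

View pics/w9c.png

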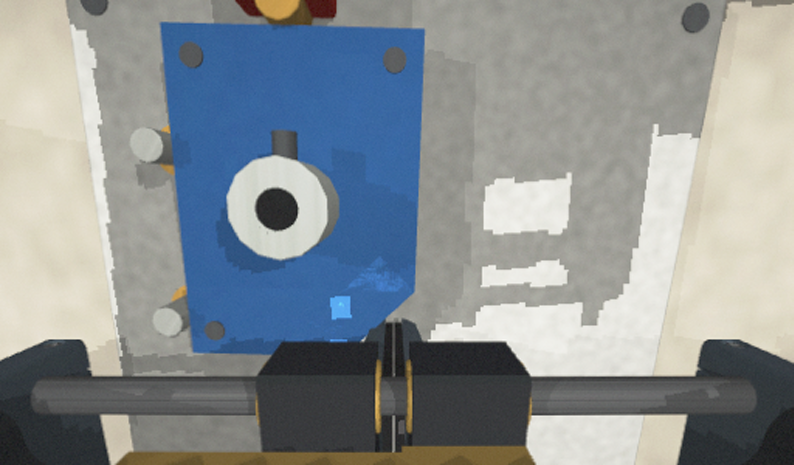

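View pics/s9c.png

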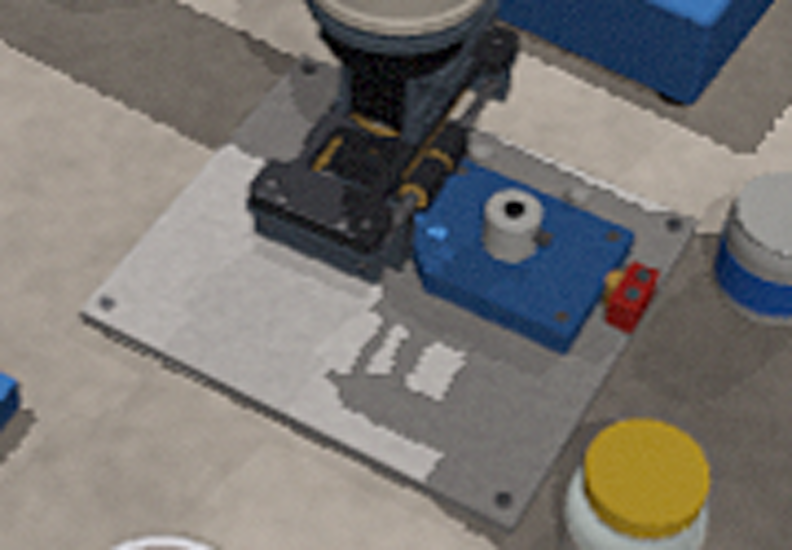

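Home on all three: tool force about (-11,-10.7) N, held more than 1 s. The tool is also dragging down about 7 N on the face. I'll relieve that and hold again with a little more margin, so board friction can't be hiding a low dowel load.

```bash
python3 -m crank '[{"jaw":1,"x":0,"y":0,"z":0.2,"rx":0,"ry":0,"rz":0}]' >/dev/null; python3 st.py; python3 -m crank '[{"jaw":1,"x":0,"y":0,"z":0.2,"rx":0,"ry":0,"rz":0}]' >/dev/null; python3 st.py;  python3 -m crank '[{"jaw":1,"x":0.1,"y":0.1,"z":0.1,"rx":0,"ry":0,"rz":0}]' >/dev/null; python3 st.py
```

```text
F [-10.  -11.2   4. ] T [-1.878  1.794 -0.089] p [568.74  54.18  17.79] yaw 1.5527 xang -1.5889 gap 0.4 t 17.75
F [ -9.5 -10.7   1.8] T [-1.919  1.724 -0.151] p [568.7   54.2   17.89] yaw 1.5527 xang -1.5889 gap 0.4 t 17.85
F [ -9.9 -11.5   1.1] T [-2.082  1.717 -0.106] p [568.73  54.26  17.9 ] yaw 1.5527 xang -1.5889 gap 0.3 t 17.95
```

```bash
python3 -m crank '[{"jaw":1,"x":0.25,"y":0,"z":0,"rx":0,"ry":0,"rz":0}]' >/dev/null; python3 st.py; python3 -m crank '[{"jaw":1,"x":0.15,"y":0.1,"z":0,"rx":0,"ry":0,"rz":0}]' >/dev/null; python3 st.py;  python3 -m crank '[{"jaw":1,"x":0,"y":0,"z":0,"rx":0,"ry":0,"rz":0},{"jaw":1,"x":0,"y":0,"z":0,"rx":0,"ry":0,"rz":0}]' >/dev/null; python3 st.py
```

```text
F [-11.9 -11.7   2.8] T [-2.102  1.995 -0.122] p [568.78  54.24  17.85] yaw 1.5527 xang -1.5888 gap 0.2 t 18.05
F [-11.4 -12.5   2.2] T [-2.291  2.064 -0.095] p [568.84  54.29  17.85] yaw 1.5527 xang -1.5888 gap 0.4 t 18.15
F [-10.2 -11.5   3.2] T [-2.176  1.937  0.009] p [568.8   54.27  17.86] yaw 1.5527 xang -1.5889 gap 0.4 t 18.35
```

```bash
python3 -m crank '[{"jaw":1,"x":0,"y":0,"z":0,"rx":0,"ry":0,"rz":0},{"jaw":1,"x":0,"y":0,"z":0,"rx":0,"ry":0,"rz":0},{"jaw":1,"x":0,"y":0,"z":0,"rx":0,"ry":0,"rz":0}]' >/dev/null; python3 st.py; python3 -m crank '[{"jaw":1,"x":0,"y":0,"z":0,"rx":0,"ry":0,"rz":0},{"jaw":1,"x":0,"y":0,"z":0,"rx":0,"ry":0,"rz":0},{"jaw":1,"x":0,"y":0,"z":0,"rx":0,"ry":0,"rz":0}]' >/dev/null; python3 st.py
python3 -m crank '[{"jaw":1,"x":-0.4,"y":-0.4,"z":0,"rx":0,"ry":0,"rz":0},{"jaw":1,"x":-0.8,"y":-0.7,"z":0,"rx":0,"ry":0,"rz":0},{"jaw":1,"x":-3,"y":-2.7,"z":0,"rx":0,"ry":0,"rz":0},{"jaw":1,"x":-8,"y":-7.2,"z":0,"rx":0,"ry":0,"rz":0},{"jaw":1,"x":-8,"y":-7.2,"z":0,"rx":0,"ry":0,"rz":0},{"jaw":1,"x":-5,"y":-5,"z":20,"rx":0,"ry":0,"rz":0},{"jaw":1,"x":-5,"y":-5,"z":40,"rx":0,"ry":0,"rz":0},{"jaw":1,"x":-5,"y":-5,"z":40,"rx":0,"ry":0,"rz":0},{"jaw":1,"x":0,"y":0,"z":30,"rx":0,"ry":0,"rz":0},{"jaw":1,"x":0,"y":0,"z":0,"rx":0,"ry":0,"rz":0}]' >/dev/null; python3 st.py
python3 -m crank '[{"jaw":1,"x":0,"y":0,"z":0,"rx":0,"ry":0,"rz":0},{"jaw":1,"x":0,"y":0,"z":0,"rx":0,"ry":0,"rz":0}]' >/dev/null; python3 look.py w10 wrist; python3 look.py s10 scene
python3 - <<'E'
import cv2
a=cv2.imread('pics/w10.png'); cv2.imwrite('pics/w10c.png',cv2.resize(a[:270,60:420],None,fx=2.2,fy=2.2,interpolation=2))
a=cv2.imread('pics/s10.png')[140:300,190:390]; cv2.imwrite('pics/s10c.png',cv2.resize(a,None,fx=3.7,fy=3.7,interpolation=2))
E
```

```text
F [-12.  -12.3   3.4] T [-2.176  1.988 -0.045] p [568.79  54.28  17.85] yaw 1.5527 xang -1.5889 gap 0.3 t 18.65
F [-11.1 -12.3   4.3] T [-2.121  1.968 -0.087] p [568.8   54.28  17.84] yaw 1.5527 xang -1.5889 gap 0.2 t 18.95
F [-0.   0.7 -0.2] T [0.072 0.016 0.035] p [537.7   21.39 152.27] yaw 1.5521 xang -1.5895 gap 0.3 t 19.95
20.2 [535.26  22.02 147.3 ] [ 0.08 -0.2  -0.79]
20.25 [535.34  22.05 147.27] [ 0.4  -0.04  0.53]
```

View pics/w10c.png

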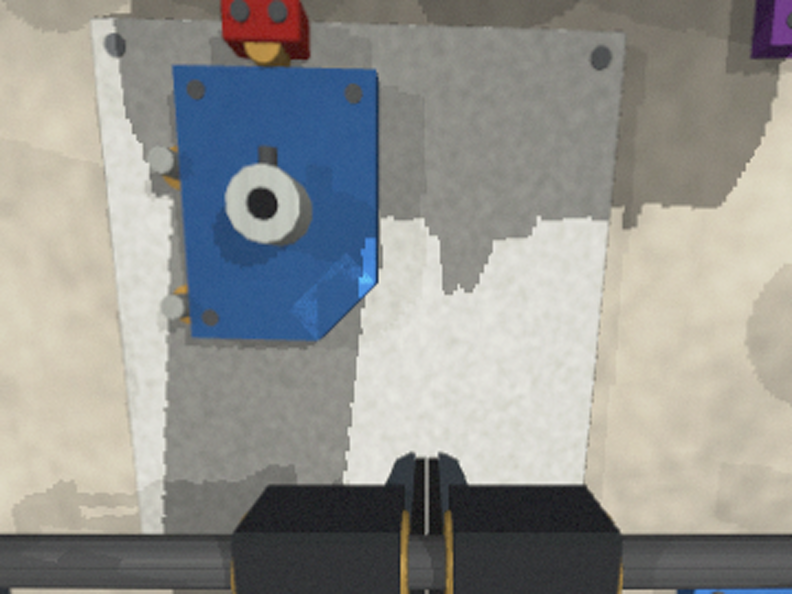

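View pics/s10c.png

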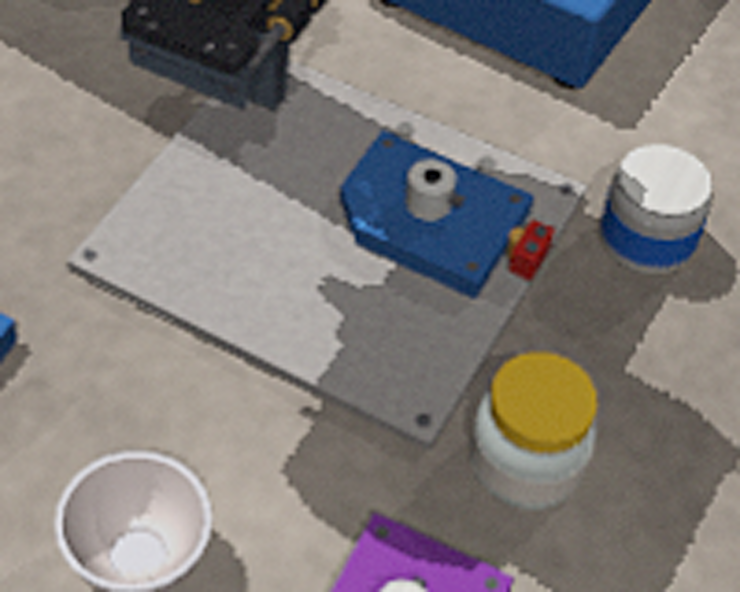

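Home: the foot's edge lies at both dowels, whose tops are at (161,161) and (175,307), and its end is at the nose (264,62). The cut corner faces away and the tool is clear. One numerical check, then hand in.

Run:
```python
from h import *
import json
i=json.load(open('w10.json')); i={k:np.array(v) if isinstance(v,list) else v for k,v in i.items()}
px=lambda a:[(60+(u+.5)/2.2-.5,(v+.5)/2.2-.5) for u,v in a]
f,r=fit([(i,FT,px([(174,66),(377,70),(378,282),(319,338),(193,336)])),(i,[[0,0,58]],px([(263,203)]))],[634,88,-.05])
b,rb=fit([(i,BC[:2],px([(93,18),(624,34)])),(i,[[75,86,36],[10,86,36]],px([(161,161),(175,307)]))],[577,56,-.05])
c,s=np.cos(b[2]),np.sin(b[2]); d=f[:2]-b[:2]; print('foot',f,abs(r).max(),'board',b,abs(rb).max(),'foot in board',c*d[0]+s*d[1],-s*d[0]+c*d[1],f[2]-b[2])
A=cv2.imread('pics/scene0.png');B=cv2.imread('pics/s10.png')
for n,(x,y) in dict(jar=(336,250),can=(368,195),dish=(226,282)).items():
    t=A[y-14:y+14,x-14:x+14]; m=cv2.matchTemplate(B[y-24:y+24,x-24:x+24],t,5); l=cv2.minMaxLoc(m); print(n,l[1],np.array(l[3])-10)
```

```text
foot [ 6.35601299e+02  8.75586506e+01 -4.26727532e-02] 0.9178111517757372 board [ 5.77740477e+02  5.51046079e+01 -4.77866838e-02] 2.9464764195673183 foot in board 56.24448946982605 35.180918841523045 0.005113930604038683
jar 0.7918118834495544 [0 0]
can 0.9593700766563416 [0 0]
dish 0.6645276546478271 [3 7]
```

The dish template match was poor (0.66) because a shadow changed across it. Its rim centre is at (226,281) now against (226,282) at the start, so it hasn't moved.

```bash
python3 -c "
from station import manip
print(manip.sign_off())"
```

```text
the job is handed in; nothing more can be done
None
```

The blue foot is home on both dowels and the stop, and the job was handed in at about 20 s with the arm clear of everything. I gripped the foot by its boss and slid it flat onto the dowels. Then I let go and pushed it to the stop with shut fingers on the cut corner.

- **Dowels first:** about 18 mm short of the stop, I pressed for about 1.1 s with 16 N at the tool. With board friction taken off, that is about 13 N on the two dowels together. The z-moment was near zero, so they shared it about evenly.
- **Home on all three:** I pressed for over 2 s, ending at about 11 N along x and 12 N along y at the tool. That works out to about 11 N on the stop and 5–7 N on each dowel. These come from the wrist force and the geometry, since the single contacts can't be read, and board friction makes them uncertain by up to about 2 N.
- **Downward drag:** in the first part of that hold the fingers also dragged down on the foot with about 7 N. I relieved this and held again at 2–4 N.

**Last checks:**
- **Foot position:** the last picture puts the foot at (56.2, 35.2) mm and 0.005 rad in the board's frame, against (55, 35) when home. The 1.2 mm difference in x is within the camera error, as the board fit was off by up to 3 pixels. The feel of the stop agrees with it being home.
- **Jar, can and dish:** none of them has moved in the scene picture. The automatic comparison for the dish disagreed (a poor match, shifted a few pixels) because a shadow had changed. Its rim centre, read by eye, is within 1 pixel of the start.

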